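Load the medal-striking tool: collar, blank, upper die, striking cap

TASK

Load the medal-striking tool ready for the hammer: first seat the collar over the lower die with its forked ear astride the dowel, then drop the larger copper blank flat into the collar, then lower the upper die gently onto the blank with its tongue in the same fork, and last put the brass striking cap on top. Leave the small blank where it lies, and let go of everything.

Things in the scene. Friction and masses are not known exactly. Their poses are not given: they have to be found in the camera images.
- bolster: Fixed dark steel base plate, 92 (x) x 76 (y) x 16 mm. Origin: centre of its underside, +x towards the dowel. On it the bright lower die, a round stub 33 mm across, 15 mm high (face 31 mm above the origin), edge bevelled 3 mm. All things lie on the right-hand bench; a wooden partition (y 0 to 0.2; 0.3 m high in front, more behind) parts it from the left one, where the arm may start: pass over it.
- dowel (a point): Tip of the fixed round-nosed dowel on the base plate, 9 mm thick, 36 mm from the lower die's axis in the plate's +x, 18 mm high above the plate (34 mm above the plate's underside).
- collar: Loose steel ring, 56 mm outside, 35 mm bore, 30 mm high, open both ends, 0.28 kg. Origin: centre of its underside; z up. At +x a forked ear: two full-height prongs 8 mm thick that reach 45 mm from the axis, 13 mm gap between them (y -6.5 to +6.5). Seated, it rests on the base plate, origin 16 mm above the plate's underside, and stands 15 mm above the lower die's face.
- fork (a point): Middle of the collar's fork gap, 36 mm from the collar's axis in its +x, at its top face (30 mm up). Seated, it lies above the dowel.
- blank: The larger of two loose copper discs, 32 mm across, 8 mm thick. Origin: centre of its underside. In place it lies on the lower die inside the collar, underside 31 mm above the base plate's underside, its top 7 mm below the collar's rim; let go over the bore with 1.5 mm play all round it drops in flat.
- blank_small: The smaller copper disc, 22 mm across, 8 mm thick, origin at the centre of its underside. It is for another tool: leave it where it lies.
- upper_die: Loose steel die, standing on its nose, 52 mm high, 0.42 kg. Origin: centre of the nose's end, z up. Nose 31 mm across, 0 to 14 mm up; round knurled head 46 mm across, 14 to 44 mm up; spigot 24 mm across, 44 to 52 mm. At +x an arm from the head (16 to 28 mm up, out to 42 mm) with a downward tongue. Seated on the blank, its origin is 39 mm above the base plate's underside.
- tongue (a point): Lower end of the upper die's tongue, 9 mm wide (6 mm at its end), 36.5 mm from the die's axis in its +x, 1 mm above the nose's end. Seated, it stands 6 mm deep in the collar's fork, above the dowel.
- cap: Loose round brass striking cap, 40 mm across, 27 mm high, domed on top, 0.18 kg; its underside has a round recess 29 mm across, 10 mm deep. Origin: centre of its underside. Seated, the recess covers the upper die's spigot and the rim rests on the head, origin 83 mm above the base plate's underside.

How it is judged:
On the way, in this order (a step that is already met when the one before it is completed fails the run):
1. the collar sits on the base plate round the lower die, its fork astride the dowel (horizontal distance between collar and bolster below 0.004 m and horizontal distance between fork and dowel below 0.005 m and z of collar in the frame of bolster between 0.0135 and 0.0185 m), for 0.2 s.
2. the larger blank lies flat on the lower die inside the seated collar (all of step 1 and horizontal distance between blank and bolster below 0.0045 m and z of blank in the frame of bolster between 0.0285 and 0.0335 m and angle between blank's own z axis and vertical below 0.12 rad), for 0.2 s.
3. the upper die stands on the blank, its tongue in the fork (all of step 2 and horizontal distance between upper_die and bolster below 0.005 m and horizontal distance between tongue and dowel below 0.007 m and z of upper_die in the frame of bolster between 0.036 and 0.042 m and angle between upper_die's own z axis and vertical below 0.12 rad), for 0.2 s.
4. the striking cap sits on the upper die (all of step 3 and horizontal distance between cap and bolster below 0.009 m and z of cap in the frame of bolster between 0.0795 and 0.0865 m and angle between cap's own z axis and vertical below 0.12 rad), for 0.2 s.
At the end, for the whole second after the job is handed in: Collar flat on the base plate with its fork over the dowel, larger blank flat on the lower die, upper die upright on the blank with its tongue in the fork, cap down on its spigot: each at its height within 2.5 to 3.5 mm and centred within the play of the fits, all at rest (all of step 4 and linear speed of each of collar, blank, upper_die, cap below 0.02 m/s); the robot touches nothing.
It fails at once if the small blank is moved more than 25 mm (distance of blank_small from where it was at the start of the episode above 0.025 m).
It fails at once if the upper die is let fall from well above the blank (faster than 0.4 m/s with no finger on it) (linear speed of upper_die above 0.4 m/s and contact force between the fingers and upper_die below 0.1 N).
It also fails if it takes over 102 s, if anything falls off the work surface, if the arm or the gripper's body presses on something with over 40 N, if the wrist force passes 120 N, or if a joint passes its speed limit or range.

ROBOT

A 6-joint arm with a two-finger parallel gripper is mounted at the origin on a cart in front of the work surface, level with it; the furniture and walls round the work are solid. World frame = base frame: x ahead of the robot, y to its left, z up, the work surface at z = 0. Lengths are in m, angles in rad, forces in N, time in s.
With the tool pointing down it reaches from about 0.35 to 0.775 m from the base axis. Payload 5.5 kg.
Tool frame: the origin (TCP) lies between the finger pads; the fingertips stand 19 mm ahead of it and the grasp point (between the pads) is the TCP; z points along the fingers, x is the direction in which the jaws open and shut, and the axes are right-handed (so a half turn about z gives the same grasp; the last joint's range is limited). The gripper opens to 85 mm and grips with 20 to 120 N. Pads are 22 mm wide; open, the fingers measure 114 mm over their backs; the gripper's body (76 mm by 85 mm) begins 54 mm behind the grasp point. The pads swing forward as they close: fully open they stand 13 mm farther back than shut.
Start: joints at [-1.466, 0.313, 0.046, 1.304, 0, 1.431], TCP at [0.139, -0.558, 0.25] pointing down, gripper open.
Joint ranges: [-2.76, 2.76], [-0.86, 1.69], [-1.03, 1.26], [-2.2, 2.34], [-1.47, 1.5], [-3.14, 3.14]. Speed limits (rad/s): [2.57, 2.57, 3.14, 3.14, 3.14, 3.14].

INTERFACE

Orientations are given as a unit quaternion [w, x, y, z].
In Python, from workcell import env gives the robot as it stands. The module is installed in compiled form; this text tells all that it offers.
- The arm moves only by the tool carry_out, never from a script. Its argument "steps" is a list of rows, each a list of 7 numbers: the gripper command: -1 is shut, 1 is fully open, values between are in proportion, then the shift along the tool's x, y, z in m, then the turn, a rotation vector about the tool's x, y, z in rad. A call has 1 to 20 rows; each row shifts and turns the commanded pose from where the row before left it, along the tool's axes as they then stand; what a row does not reach is not made up. A row lasts 1/8 s, in which the tool goes at most 62.5 mm and 10.7 degrees, less where a joint would pass 70% of its speed; a pose out of reach is approached as far as the arm can. A call with a gripper value outside its range is refused whole. The fingers move at their own pace and stop on an object; "grip_force" is the grip in N (left out, the last holds). Time passes only in rows, so rows that do not move let the fingers close. It gives the time, the measured TCP pose, the force and the opening at its end, in the units of the state.
- env.get_state(): the state, without advancing time (a new reading comes with each control period).
- env.read_camera(name): name is "scene" or "top" or "wrist"; returns a dict with "color" (400x640x3 uint8, red, green, blue), "K" (3x3 intrinsics, pixels), "R" (3x3) and "t" (3): a world point X has camera coordinates R X + t. Camera axes: x right, y down, z forward; pixel columns grow to the right and rows downward; lengths in m; the calibration is good to about 2 mm. A picture is of the moment at which its call begins. There is no depth.
- env.hand_in(): hands the job in, once; it reports no verdict.
The state is a dict: "clock": time; "joint_pos": joint angles; "qvel": joint speeds; "tau": joint torques, N m; "tcp_pos": TCP position; "orientation": TCP orientation; "wrist_force": force on the tool from outside, world axes, zero at the start; "ft_torque": the same for the moment, N m; "finger_gap": finger opening in m.
Only numpy, scipy, OpenCV 4.12 (cv2) and the standard library are available. Lean on these libraries where they do the work, as an engineer would, in place of code of your own. Each camera call takes 0.05 s, during which the arm holds its last target. There are 200 camera calls.

## Working session

There is one attempt and no reset: what is moved stays moved. The work goes in short steps, Python scripts to look and compute and a tool call to move; the robot and the scene stay as the last step left them, time stands still between calls to the robot, and variables do not carry over. Pictures are saved under pics/ and viewed, about 12 in all and at most 16, crops included, and the job is handed in when it is done.

Besides the shell and the picture viewer there is one more tool, called after "Emit:" in YAML: its name, and indented under it one key for each argument. carry_out: Moves the arm, as the interface text tells. Its arguments: {"type":"object","properties":{"steps":{"type":"array","items":{"type":"array","items":{"type":"number"}}},"grip_force":{"type":"number"}},"required":["steps"]}

```bash
mkdir -p pics
cat > h.py <<'E'
from workcell import env
import numpy as np, cv2
def snap(n,f=None):
    c=env.read_camera(n); 
    if f: cv2.imwrite('pics/'+f,c['color'][:,:,::-1])
    np.savez('pics/'+n+'.npz',**c)
    return c
def ray(c,u,v,z):
    R,t,K=map(np.array,(c['R'],c['t'],c['K'])); o=-R.T@t
    d=R.T@np.linalg.inv(K)@np.array([u,v,1.]); return o+d*(z-o[2])/d[2]
def proj(c,X):
    p=np.array(c['K'])@(np.array(c['R'])@np.array(X,float)+np.array(c['t'])); return p[:2]/p[2]
E
python3 - <<'E'
from h import *
for n in('scene','top','wrist'):
    c=snap(n,n+'1.png'); R=np.array(c['R']);print(n,c['K'],-R.T@np.array(c['t']),R.tolist())
print(env.get_state())
E
```

```text
scene [[507.37915855   0.         317.65901866]
 [  0.         507.37915855 203.02045722]
 [  0.           0.           1.        ]] [ 0.17325928 -0.75158129  0.73990477] [[0.7994969903689397, -0.6006670082683858, 0.001925504846618183], [-0.4370297682541791, -0.5838864834384346, -0.6841648603352829], [0.4120795360736879, 0.5461462438173549, -0.7293248496475958]]
top [[462.70163118   0.         319.26871289]
 [  0.         462.70163118 201.37475494]
 [  0.           0.           1.        ]] [ 0.39494349 -0.25716441  0.89775389] [[-0.020927553443685916, -0.9997692364592168, -0.00484884899909596], [-0.9876505070575045, 0.02142659987293417, -0.15520108481237996], [0.1552691644078632, 0.0015409891756732947, -0.987870999643397]]
wrist [[304.80003145   0.         318.99192973]
 [  0.         304.80003145 198.46080371]
 [  0.           0.           1.        ]] [ 0.21942712 -0.53736812  0.37319697] [[0.24220175782639608, -0.9702241694786957, -0.0018356103012217055], [-0.9198820195781733, -0.23023530306941897, 0.31750397678976144], [-0.3084726544810487, -0.07521147638430516, -0.9482551635807251]]
{'clock': 0.15, 'joint_pos': array([-1.46561295e+00,  3.13855690e-01,  4.52309671e-02,  1.30359874e+00,
       -2.78138579e-05,  1.43120916e+00]), 'qvel': array([-0.00070416, -0.00285469,  0.00511751,  0.00063198, -0.00012779,
        0.00033711]), 'tau': array([ 1.71010961e-03, -4.81063807e+01,  2.98815876e+01,  1.39315796e-02,
       -1.45305121e-04,  3.43125357e-06]), 'tcp_pos': array([ 0.13929381, -0.55750124,  0.24959421]), 'orientation': array([-5.03511483e-04,  7.88141199e-01, -6.15494062e-01, -5.05817672e-04]), 'wrist_force': array([-0.2393069, -0.0205408,  0.5666441]), 'ft_torque': array([ 0.06752171, -0.00983204, -0.03235712]), 'finger_gap': 0.0854596388644992}
```

View pics/top1.png

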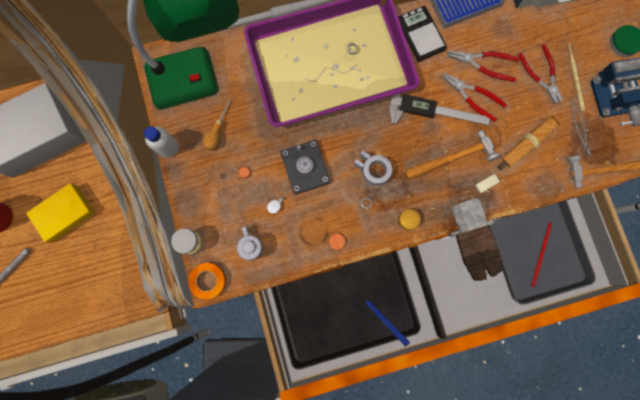

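View pics/scene1.png

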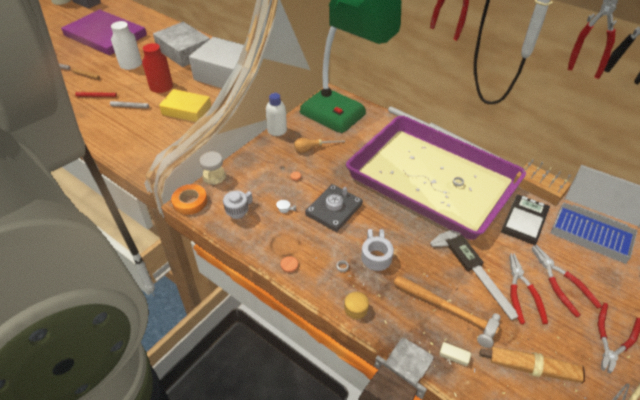

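Top view: bolster (305,165), collar (378,168), upper die (249,246), large blank (337,241), small blank (245,172), cap (410,218). Zooming in for the details.

Run:
```python
from h import *
a=cv2.imread('pics/top1.png')[135:265,225:425]; b=cv2.imread('pics/scene1.png')[170:320,215:415]
a=cv2.resize(a,None,fx=4,fy=4,interpolation=cv2.INTER_CUBIC);cv2.imwrite('pics/topz.png',a)
b=cv2.resize(b,None,fx=4,fy=4,interpolation=cv2.INTER_CUBIC);cv2.imwrite('pics/scz.png',b)
c=np.load('pics/top.npz')
for n,u,v,z in(('bol',305,165,.031),('col',378,168,.03),('die',249,246,.05),('bl',337,241,.008),('sm',245,172,.008),('cap',410,218,.025)): print(n,ray(c,u,v,z))
```

```text
bol [ 0.60246029 -0.22989865  0.031     ]
col [ 0.59370565 -0.3698468   0.03      ]
die [ 0.44840353 -0.12566729  0.05      ]
bl [ 0.45704104 -0.28820739  0.008     ]
sm [ 0.59645887 -0.11089207  0.008     ]
cap [ 0.49647098 -0.42719913  0.025     ]
```

View pics/topz.png

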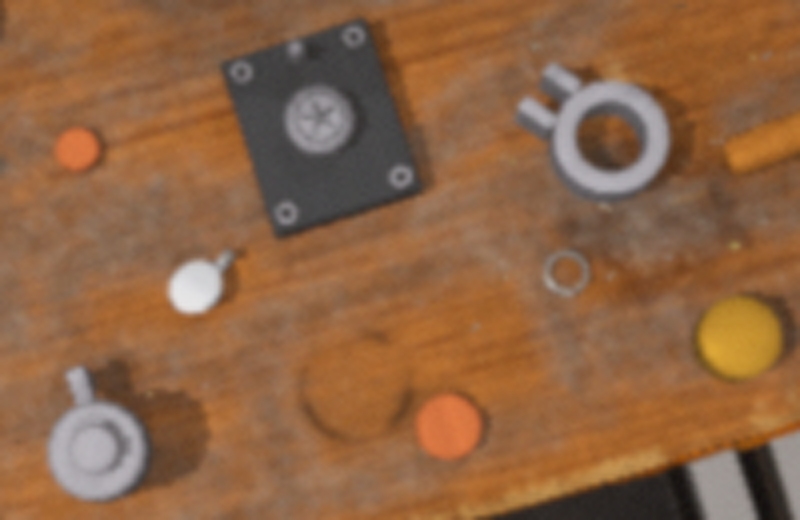

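View pics/scz.png

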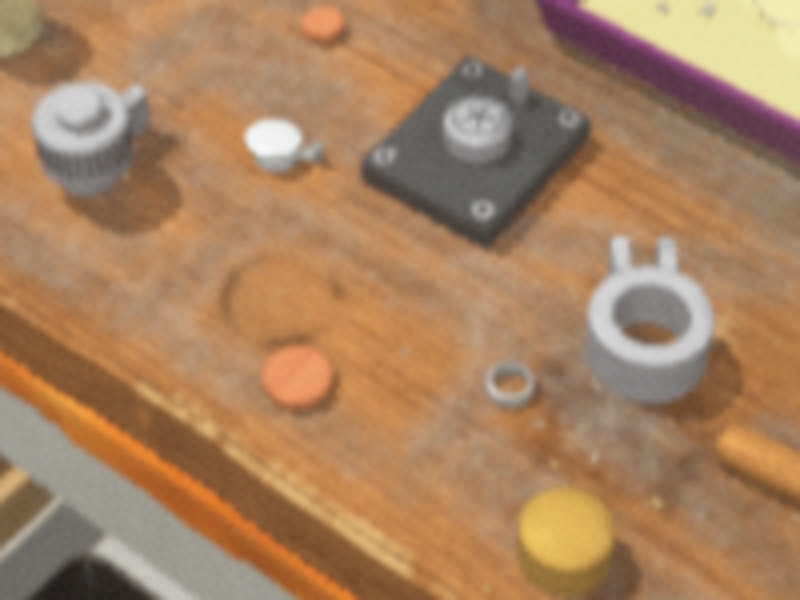

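Collar fork points up-left, bolster dowel up (slightly left), die arm up-left; all are reachable. Measuring from circles and contours.

```bash
cat >> h.py <<'E'
def z2o(x,y,x0=225,y0=135,s=4): return x0+(x+.5)/s-.5, y0+(y+.5)/s-.5
def yawof():
    w,x,y,z=env.get_state()['orientation']; return np.arctan2(2*(x*y+w*z),1-2*(y*y+z*z))
def goto(x,y,z,yaw=None):
    "tool-frame shift (at present yaw) and then turn about tool z"
    s=env.get_state(); a=yawof(); p=s['tcp_pos']; d=np.array([x,y,z])-p
    xt=np.array([np.cos(a),np.sin(a)]); yt=np.array([np.sin(a),-np.cos(a)])
    t=0 if yaw is None else -((yaw-a+np.pi/2)%np.pi-np.pi/2)
    print('tcp',p.round(4),'yaw',round(a,4),'shift',np.round([xt@d[:2],yt@d[:2],-d[2]],4),'turn',round(t,4),'q6',round(s['joint_pos'][5],3))
E
python3 - <<'E'
from h import *
c=np.load('pics/top.npz')
im=c['color'];hsv=cv2.cvtColor(im,cv2.COLOR_RGB2HSV)
m=cv2.inRange(hsv,(5,150,200),(11,255,255))
for n,st in(('orange',m),('cap',cv2.inRange(hsv,(18,150,90),(30,255,255)))):
    k,l,s,ce=cv2.connectedComponentsWithStats(st)
    for i in range(1,k):
        if s[i,4]>40 and 225<ce[i][0]<425 and 130<ce[i][1]<265: print(n,s[i],ce[i],ray(c,*ce[i],.008 if n=='orange' else .02))
P=dict(bol=((320,117),.031),dow=((296,47),.034),c1=((222,64),.016),c2=((362,18),.016),c3=((420,190),.016),c4=((278,236),.016),col=((611,140),.03),pr1=((560,77),.03),pr2=((533,115),.03),die=((96,447),.052),dieh=((98,450),.044),arm=((78,375),.028),sm=((78,149),.008),bl=((449,426),.008),cap=((740,337),.023))
Q={k:ray(c,*z2o(*v[0]),v[1]) for k,v in P.items()}
for k in Q: print(k,Q[k].round(4))
an=lambda a,b:np.degrees(np.arctan2(*(b-a)[1::-1]))
print('bol c',np.mean([Q[k] for k in('c1','c2','c3','c4')],0),'ang',an(Q['bol'],Q['dow']),an(Q['c4'],Q['c1']),an(Q['c3'],Q['c2']),np.linalg.norm((Q['bol']-Q['dow'])[:2]))
f=(Q['pr1']+Q['pr2'])/2;print('col ang',an(Q['col'],f),'die ang',an(Q['dieh'],Q['arm']))
goto(.592,-.37,.15,np.radians(an(Q['col'],f)-90))
E
```

```text
orange [240 168   9   9  62] [243.74193548 171.74193548] [ 0.59703284 -0.1084128   0.008     ]
orange [330 234  14  15 168] [336.5297619  241.32738095] [ 0.45643258 -0.28728794  0.008     ]
cap [399 209  22  21 347] [409.08645533 219.13544669] [ 0.49491242 -0.42632132  0.02      ]
bol [ 0.6047 -0.2292  0.031 ]
dow [ 0.6388 -0.2183  0.034 ]
c1 [ 0.6361 -0.1811  0.016 ]
c2 [ 0.6579 -0.2502  0.016 ]
c3 [ 0.5709 -0.2767  0.016 ]
c4 [ 0.5498 -0.2075  0.016 ]
col [ 0.5905 -0.3685  0.03  ]
pr1 [ 0.6221 -0.3452  0.03  ]
pr2 [ 0.6037 -0.3316  0.03  ]
die [ 0.4476 -0.1253  0.052 ]
dieh [ 0.4467 -0.125   0.044 ]
arm [ 0.4832 -0.113   0.028 ]
sm [ 0.5967 -0.1092  0.008 ]
bl [ 0.4568 -0.288   0.008 ]
cap [ 0.495  -0.4268  0.023 ]
bol c [ 0.6036535  -0.22885739  0.016     ] ang 17.74162006283851 17.02362618613153 16.925961428276135 0.035787406215730205
col ang 53.42732291155916 die ang 18.23691313828326
tcp [ 0.1393 -0.5575  0.2496] yaw -1.326 shift [-0.0722 -0.4847  0.0996] turn -0.6877 q6 1.431
```

Emit:
carry_out:
  steps:
    - [1,-0.006,-0.0404,0.0,0,0,0]
    - [1,-0.006,-0.0404,0.005,0,0,0]
    - [1,-0.006,-0.0404,0.009,0,0,0]
    - [1,-0.006,-0.0404,0.009,0,0,0]
    - [1,-0.006,-0.0404,0.009,0,0,0]
    - [1,-0.006,-0.0404,0.009,0,0,0]
    - [1,-0.006,-0.0404,0.009,0,0,0]
    - [1,-0.006,-0.0404,0.01,0,0,0]
    - [1,-0.006,-0.0404,0.01,0,0,0]
    - [1,-0.006,-0.0404,0.01,0,0,0]
    - [1,-0.006,-0.0404,0.01,0,0,0]
    - [1,-0.006,-0.0404,0.01,0,0,0]
    - [1,0,0,0,0,0,-0.1375]
    - [1,0,0,0,0,0,-0.1375]
    - [1,0,0,0,0,0,-0.1375]
    - [1,0,0,0,0,0,-0.1375]
    - [1,0,0,0,0,0,-0.1375]
    - [1,0,0,0,0,0,0]
    - [1,0,0,0,0,0,0]

```text
clock: 2.52
tcp_pos: [0.5921, -0.3705, 0.15]
orientation: [-0.0, 0.949, -0.315, -0.0]
wrist_force: [-0.1, 0.8, 0.1]
finger_gap: 0.085
```

Run:
```python
from h import *
c=snap('wrist','w2.png'); p=env.get_state()['tcp_pos']
print(p,yawof(),proj(c,p),proj(c,[.5905,-.3685,.03]),proj(c,[.604,-.229,.031]))
```

```text
[ 0.59219055 -0.3704955   0.15009989] -0.6402795033817436 [318.44603059 281.4393575 ] [315.72191209 198.8513269 ] [213.69332604  40.49122602]
```

View pics/w2.png

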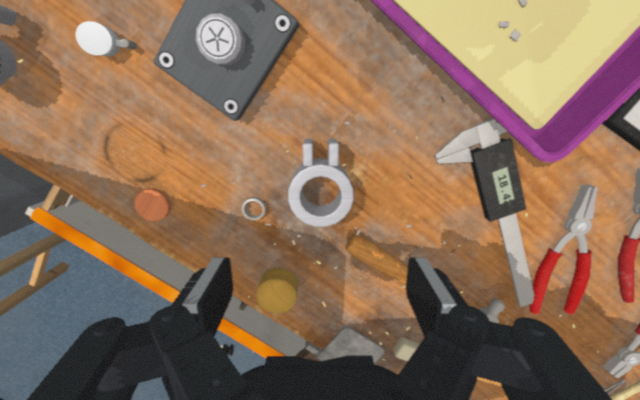

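Wrist: collar rim centre ≈(321,194), fork straight up at x≈321, lower die ≈(218,38). Both are offset the same way from the top-camera prediction, so the relative positions agree.

```bash
cat >> h.py <<'E'
def circ(c,u,v,r0,r1,z,pol=1):
    "radial gradient edge points around (u,v), ray cast to z, least-squares circle; pol=1 bright inside"
    g=cv2.GaussianBlur(cv2.cvtColor(np.array(c['color']),cv2.COLOR_RGB2GRAY),(0,0),1).astype(np.float32)
    pts=[];rr=np.arange(r0,r1,.25)
    for a in np.radians(np.arange(0,360,4)):
        x=(u+rr*np.cos(a)).astype(np.float32);y=(v+rr*np.sin(a)).astype(np.float32)
        I=cv2.remap(g,x[None],y[None],cv2.INTER_LINEAR)[0]; d=np.gradient(I)*-pol; i=d.argmax()
        if d[i]>1.2: pts.append(ray(c,x[i],y[i],z)[:2])
    pts=np.array(pts)
    for _ in range(6):
        A=np.c_[2*pts,np.ones(len(pts))]; s=np.linalg.lstsq(A,(pts**2).sum(1),rcond=None)[0]
        R=np.sqrt(s[2]+s[:2]@s[:2]); e=abs(np.linalg.norm(pts-s[:2],axis=1)-R); k=e<max(2*np.median(e),.0005)
        pts=pts[k]
    return s[:2].round(5),'R mm',round(R*1e3,2),'n',len(pts),'res',round(e.mean()*1e3,2)
E
python3 - <<'E'
from h import *
c=np.load('pics/wrist.npz')
print('bore',circ(c,321,193,12,26,.03,-1)); print('outer',circ(c,321,193,25,40,.03,1))
print('die face',circ(c,218,38,14,30,.031,1))
t=np.load('pics/top.npz')
print('top outer',circ(t,377.5,169.5,10,18,.03,1))
for u,v in((308,143),(334,143),(321,143)):print(ray(c,u,v,.03))
im=cv2.resize(c['color'][120:240,240:400,::-1],None,fx=5,fy=5,interpolation=cv2.INTER_CUBIC);cv2.imwrite('pics/w2z.png',im)
E
```

```text
bore (array([ 0.59474, -0.36897]), 'R mm', np.float64(17.45), 'n', 86, 'res', np.float64(0.18))
outer (array([ 0.59481, -0.36897]), 'R mm', np.float64(27.3), 'n', 79, 'res', np.float64(0.16))
die face (array([ 0.60662, -0.22655]), 'R mm', np.float64(13.0), 'n', 38, 'res', np.float64(0.21))
top outer (array([ 0.5923 , -0.36862]), 'R mm', np.float64(27.26), 'n', 67, 'res', np.float64(0.31))
[ 0.61371144 -0.32738682  0.03      ]
[ 0.63027474 -0.33974091  0.03      ]
[ 0.62199323 -0.33356397  0.03      ]
```

View pics/w2z.png

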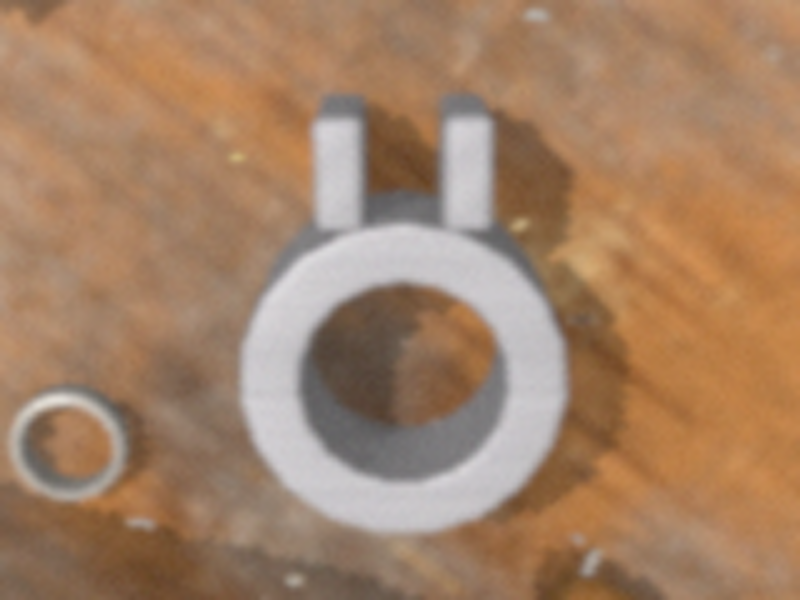

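```bash
python3 -c "
from h import *
goto(.5948,-.3690,.026)"
```

```text
tcp [ 0.5922 -0.3705  0.1501] yaw -0.6403 shift [ 0.0012 -0.0028  0.1241] turn 0 q6 1.537
```

Emit:
carry_out:
  steps:
    - [1,0.0012,-0.0028,0.02,0,0,0]
    - [1,0,0,0.025,0,0,0]
    - [1,0,0,0.025,0,0,0]
    - [1,0,0,0.025,0,0,0]
    - [1,0,0,0.015,0,0,0]
    - [1,0,0,0.008,0,0,0]
    - [1,0,0,0.006,0,0,0]
    - [1,0,0,0,0,0,0]
    - [0.5,0,0,0,0,0,0]
    - [0.35,0,0,0,0,0,0]
    - [0.2,0,0,0,0,0,0]
    - [-1,0,0,0,0,0,0]
    - [-1,0,0,0,0,0,0]
    - [-1,0,0,0,0,0,0]
    - [-1,0,0,0,0,0,0]
    - [-1,0,0,0,0,0,0]
  grip_force: 40

```text
clock: 4.58
tcp_pos: [0.5951, -0.3692, 0.0275]
orientation: [0.0, 0.949, -0.314, 0.001]
wrist_force: [-2.1, 0.9, 6.0]
finger_gap: 0.055
```

Run:
```python
from h import *
c=snap('wrist','w3.png'); p=env.get_state()['tcp_pos']
u=proj(c,[.5948,-.369,.03]);print(p,yawof(),u)
g=goto
print('bore',circ(c,*u,20,50,.03,-1),'outer',circ(c,*u,46,75,.03,1))
```

```text
[ 0.59512526 -0.36923153  0.02752624] -0.6384937320027234 [317.53350905 284.49298196]
bore (array([ 0.59538, -0.36924]), 'R mm', np.float64(17.64), 'n', 90, 'res', np.float64(0.13)) outer (array([ 0.59487, -0.36979]), 'R mm', np.float64(27.82), 'n', 35, 'res', np.float64(0.11))
```

View pics/w3.png

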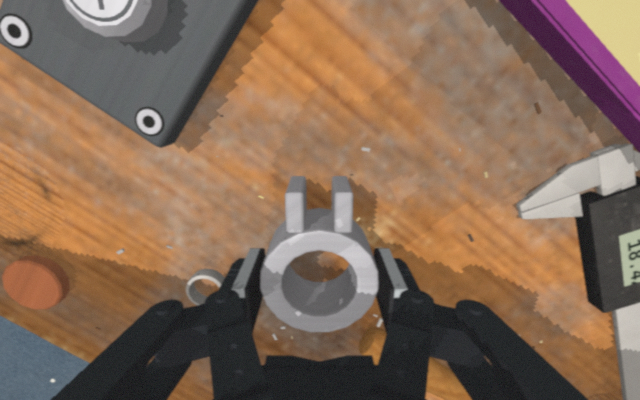

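Collar held between the pads, bore centre within 0.3 mm of the TCP, fork straight. Lifting it and going to a spot beside the bolster to measure it.

```bash
python3 -c "
from h import *
goto(.549,-.244,.15,np.radians(-73))"
```

```text
tcp [ 0.5951 -0.3692  0.0275] yaw -0.6385 shift [-0.1117 -0.0731 -0.1225] turn 0.6356 q6 1.54
```

Emit:
carry_out:
  steps:
    - [-1,0,0,-0.005,0,0,0]
    - [-1,0,0,-0.015,0,0,0]
    - [-1,0,0,-0.03,0,0,0]
    - [-1,0,0,-0.04,0,0,0]
    - [-1,0,0,-0.034,0,0,0]
    - [-1,-0.022,-0.0146,0,0,0,0]
    - [-1,-0.0224,-0.0146,0,0,0,0]
    - [-1,-0.0224,-0.0146,0,0,0,0]
    - [-1,-0.0224,-0.0146,0,0,0,0]
    - [-1,-0.0224,-0.0146,0,0,0,0]
    - [-1,0,0,0,0,0,0.1271]
    - [-1,0,0,0,0,0,0.1271]
    - [-1,0,0,0,0,0,0.1271]
    - [-1,0,0,0,0,0,0.1271]
    - [-1,0,0,0,0,0,0.1271]
    - [-1,0,0,0,0,0,0]
    - [-1,0,0,0,0,0,0]
    - [-1,0,0,0,0,0,0]
  grip_force: 40

```text
clock: 6.88
tcp_pos: [0.5488, -0.2439, 0.1505]
orientation: [0.0, 0.804, -0.594, 0.0]
wrist_force: [0.3, 0.1, -2.2]
finger_gap: 0.0551
```

Run:
```python
from h import *
c=snap('wrist','w4.png'); s=env.get_state();p=s['tcp_pos']
u=proj(c,[.6066,-.2266,.031]);print(p,yawof(),u,s['wrist_force'])
for r in((11,20),(14,28)):print('face',circ(c,*u,*r,.031,1))
u=proj(c,p+[0,0,.003]);print('bore',circ(c,*u,20,50,p[2]+.0025,-1))
cv2.imwrite('pics/w4z.png',cv2.resize(c['color'][20:320,160:480,::-1],None,fx=2.5,fy=2,interpolation=cv2.INTER_CUBIC))
```

```text
[ 0.54877866 -0.24391098  0.15038122] -1.2731312083979436 [319.83937882 126.50091131] [ 0.12121532  0.80988837 -2.26045379]
face (array([ 0.60594, -0.22629]), 'R mm', np.float64(13.26), 'n', 43, 'res', np.float64(0.25))
face (array([ 0.60727, -0.22905]), 'R mm', np.float64(16.05), 'n', 90, 'res', np.float64(0.18))
bore (array([ 0.54902, -0.24361]), 'R mm', np.float64(17.8), 'n', 50, 'res', np.float64(0.15))
```

View pics/w4.png

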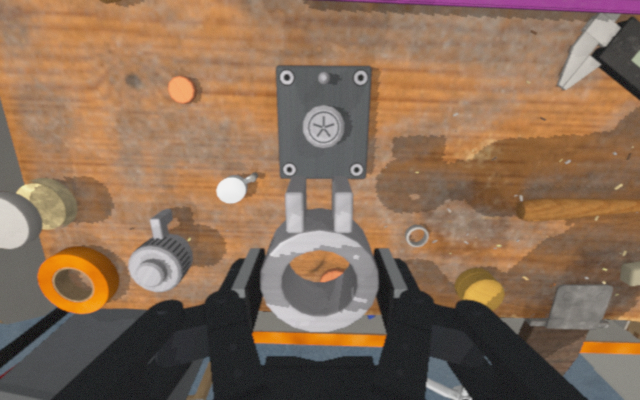

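Wrist: bolster square-on, lower die ≈(323,126), dowel ≈(324,77), screws (287,77),(361,77),(289,170),(357,169); collar still held straight.

Run:
```python
from h import *
c=np.load('pics/wrist.npz')
p=np.array([0.54877866,-0.24391098,0.15038122]);a=-1.27313
xt=np.array([np.cos(a),np.sin(a)]); yt=np.array([np.sin(a),-np.cos(a)])
def tf(q): d=q[:2]-p[:2]; return (np.array([xt@d,yt@d])*1e3).round(2)
S=[ray(c,u,v,.016) for u,v in((287,77),(361,77),(289,170),(357,169))]
print('screws',[tf(s) for s in S],tf(np.mean(S,0)))
for r0,r1,z in((9,16.5,.031),(16,26,.028)):
  for u0,v0 in((323,126),(322.5,127)):
    k=circ(c,u0,v0,r0,r1,z,1);print(k,tf(k[0]))
print('dowel',tf(ray(c,324,76,.034)))
im=cv2.resize(c['color'][55:185,265:385,::-1],None,fx=5,fy=4.5,interpolation=cv2.INTER_CUBIC);cv2.imwrite('pics/w4z.png',im)
```

```text
screws [array([-25.46, -97.1 ]), array([ 32.85, -97.1 ]), array([-26.22, -22.16]), array([ 32.63, -23.05])] [  3.45 -59.85]
(array([ 0.6069 , -0.22921]), 'R mm', np.float64(10.47), 'n', 90, 'res', np.float64(0.14)) [  2.99 -59.88]
(array([ 0.60691, -0.22921]), 'R mm', np.float64(10.49), 'n', 90, 'res', np.float64(0.14)) [  2.99 -59.89]
(array([ 0.60696, -0.22914]), 'R mm', np.float64(16.27), 'n', 87, 'res', np.float64(0.17)) [  2.94 -59.95]
(array([ 0.60698, -0.22915]), 'R mm', np.float64(16.24), 'n', 86, 'res', np.float64(0.15)) [  2.96 -59.97]
dowel [  3.41 -96.77]
```

View pics/w4z.png

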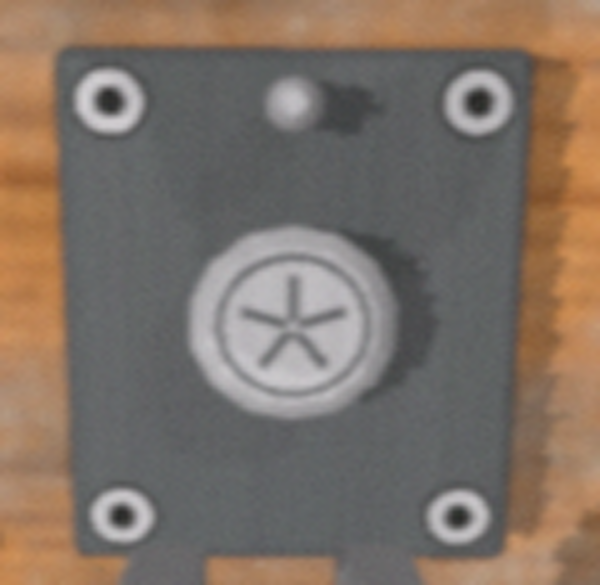

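Emit:
carry_out:
  steps:
    - [-1,0.0006,-0.012,0,0,0,0]
    - [-1,0.0006,-0.012,0,0,0,0]
    - [-1,0.0006,-0.012,0,0,0,0]
    - [-1,0.0006,-0.012,0,0,0,0]
    - [-1,0.0006,-0.0116,0,0,0,0]
    - [-1,0,0,0.02,0,0,0]
    - [-1,0,0,0.025,0,0,0]
    - [-1,0,0,0.02,0,0,0]
    - [-1,0,0,0.01,0,0,0]
    - [-1,0,0,0.005,0,0,0]
    - [-1,0,0,0.005,0,0,0]
    - [-1,0,0,0.005,0,0,0]
    - [-1,0,0,0,0,0,0]

```text
clock: 8.55
tcp_pos: [0.6065, -0.2293, 0.0602]
orientation: [0.0, 0.804, -0.595, -0.0]
wrist_force: [-0.8, 0.3, -2.9]
finger_gap: 0.0552
```

Run:
```python
from h import *
s=env.get_state();print(s['tcp_pos'],yawof(),s['wrist_force'],s['ft_torque'])
```

```text
[ 0.60651242 -0.22929736  0.06019931] -1.2740536448519753 [-0.75942604  0.31890986 -2.85507357] [ 0.01698319  0.02129167 -0.0161816 ]
```

Already below dowel-tip height with no contact. Continuing down.

Emit:
carry_out:
  steps:
    - [-1,0,0,0.003,0,0,0]
    - [-1,0,0,0.003,0,0,0]
    - [-1,0,0,0.003,0,0,0]
    - [-1,0,0,0.003,0,0,0]
    - [-1,0,0,0.002,0,0,0]
    - [-1,0,0,0.001,0,0,0]
    - [-1,0,0,0,0,0,0]

```text
clock: 9.43
tcp_pos: [0.6066, -0.2293, 0.0452]
orientation: [0.0, 0.804, -0.595, -0.0]
wrist_force: [-0.8, -0.7, -2.6]
finger_gap: 0.0557
```

Emit:
carry_out:
  steps:
    - [-1,0,0,0.001,0,0,0]
    - [-1,0,0,0.001,0,0,0]
    - [-1,0,0,0,0,0,0]

```text
clock: 9.8
tcp_pos: [0.6067, -0.2294, 0.0436]
orientation: [0.0, 0.804, -0.595, 0.0]
wrist_force: [-0.8, 0.4, -0.8]
finger_gap: 0.0551
```

Collar just touching the plate. Releasing, lifting and looking.

Emit:
carry_out:
  steps:
    - [-1,0,0,0.0005,0,0,0]
    - [0.5,0,0,0,0,0,0]
    - [1,0,0,0,0,0,0]
    - [1,0,0,0,0,0,0]
    - [1,0,0,0,0,0,0]
    - [1,0,0,-0.005,0,0,0]
    - [1,0,0,-0.02,0,0,0]
    - [1,0,0,-0.04,0,0,0]
    - [1,0,0,-0.04,0,0,0]
    - [1,0,0,0,0,0,0]
    - [1,0,0,0,0,0,0]

```text
clock: 11.18
tcp_pos: [0.6065, -0.2293, 0.1477]
orientation: [0.0, 0.804, -0.595, 0.0]
wrist_force: [-0.6, 0.7, -0.7]
finger_gap: 0.0853
```

Run:
```python
from h import *
c=snap('wrist','w5.png'); s=env.get_state();p=s['tcp_pos']
u=proj(c,[.6069,-.2292,.046]);print(p,yawof(),u,s['wrist_force'])
print('bore',circ(c,*u,14,30,.046,-1));print('outer',circ(c,*u,29,48,.046,1))
cv2.imwrite('pics/w5z.png',cv2.resize(c['color'][80:280,220:420,::-1],None,fx=3,fy=3,interpolation=cv2.INTER_CUBIC))
```

```text
[ 0.60606299 -0.22905111  0.14688192] -1.2740227573316214 [319.36728932 206.5650575 ] [-0.26669196 -0.52440055 -0.76787706]
bore (array([ 0.60667, -0.22914]), 'R mm', np.float64(17.61), 'n', 69, 'res', np.float64(0.21))
outer (array([ 0.60675, -0.22916]), 'R mm', np.float64(27.35), 'n', 73, 'res', np.float64(0.16))
```

View pics/w5z.png

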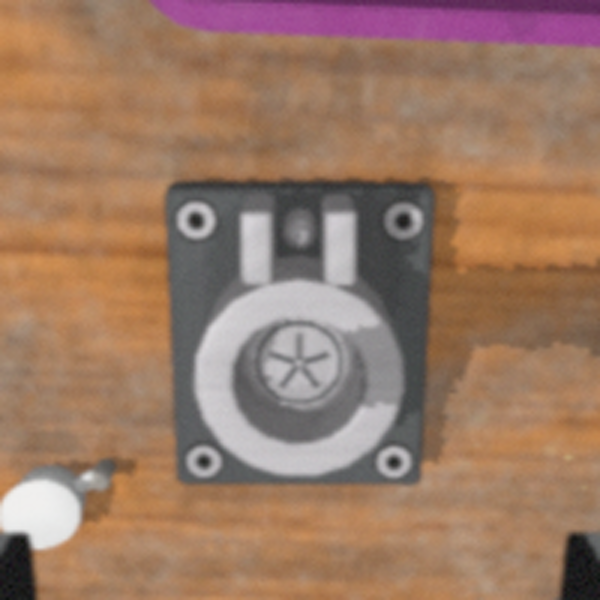

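Collar seated: rim centre (0.6067,-0.2291) with the right radius for z=46 mm, dowel in the fork. Next: hover over the large blank.

```bash
python3 -c "
from h import *
goto(.459,-.288,.13)"
```

```text
tcp [ 0.6061 -0.2291  0.1469] yaw -1.274 shift [0.0134 0.1579 0.0169] turn 0 q6 2.36
```

Emit:
carry_out:
  steps:
    - [1,0.002,0.026,0,0,0,0]
    - [1,0.002,0.032,0.003,0,0,0]
    - [1,0.002,0.032,0.003,0,0,0]
    - [1,0.002,0.032,0.003,0,0,0]
    - [1,0.003,0.024,0.003,0,0,0]
    - [1,0.0024,0.012,0.002,0,0,0]
    - [1,0,0,0,0,0,0]
    - [1,0,0,0,0,0,0]

```text
clock: 12.22
tcp_pos: [0.4601, -0.2882, 0.1336]
orientation: [-0.0, 0.804, -0.595, 0.0]
wrist_force: [-0.2, 1.0, 0.6]
finger_gap: 0.0855
```

```bash
cat >> h.py <<'E'
def blob(c,lo,hi,z,amin=60):
    hsv=cv2.cvtColor(np.array(c['color']),cv2.COLOR_RGB2HSV); m=cv2.inRange(hsv,lo,hi)
    k,l,s,ce=cv2.connectedComponentsWithStats(m)
    for i in range(1,k):
        if s[i,4]>amin: print('blob',s[i],ce[i].round(1),ray(c,*ce[i],z).round(4))
E
python3 - <<'E'
from h import *
c=snap('wrist','w6.png'); s=env.get_state();p=s['tcp_pos']
u=proj(c,[.459,-.288,.008]);print(p,yawof(),u)
blob(c,(3,120,120),(10,255,255),.008,150)
k=circ(c,*u,14,30,.008,1);print(k)
cv2.imwrite('pics/w6z.png',cv2.resize(c['color'][80:280,220:420,::-1],None,fx=3,fy=3,interpolation=cv2.INTER_CUBIC))
E
```

```text
[ 0.46024987 -0.2881687   0.13374916] -1.2731973333049995 [318.6700055  198.60249057]
(array([ 0.45915, -0.28804]), 'R mm', np.float64(15.16), 'n', 54, 'res', np.float64(0.19))
```

View pics/w6z.png

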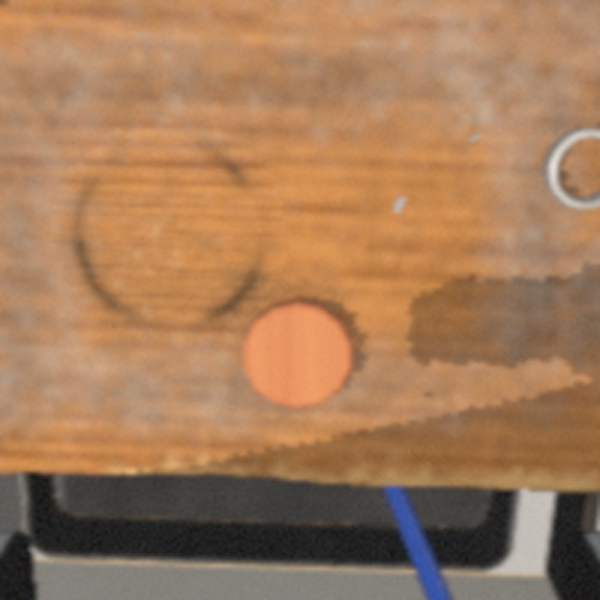

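Blank centre at crop (298,354) → image (319,198) → (0.459,-0.288), bench edge well clear. Descending part-closed to feel for the bench.

```bash
python3 -c "
from h import *
goto(.4591,-.2880,.025)"
```

```text
tcp [ 0.4602 -0.2882  0.1337] yaw -1.2732 shift [-0.0005  0.001   0.1087] turn 0 q6 2.137
```

Emit:
carry_out:
  steps:
    - [0.2,-0.0005,0.001,0.02,0,0,0]
    - [0,0,0,0.03,0,0,0]
    - [-0.1,0,0,0.03,0,0,0]
    - [-0.1,0,0,0.015,0,0,0]
    - [-0.1,0,0,0.006,0,0,0]
    - [-0.1,0,0,0,0,0,0]
    - [-0.1,0,0,0,0,0,0]

```text
clock: 13.15
tcp_pos: [0.4591, -0.2888, 0.0338]
orientation: [0.0, 0.804, -0.595, 0.001]
wrist_force: [-0.1, -0.8, -0.4]
finger_gap: 0.0382
```

Emit:
carry_out:
  steps:
    - [-0.1,0,0,0.004,0,0,0]
    - [-0.1,0,0,0.004,0,0,0]
    - [-0.1,0,0,0.003,0,0,0]
    - [-0.1,0,0,0.002,0,0,0]
    - [-0.1,0,0,0,0,0,0]

```text
clock: 13.78
tcp_pos: [0.4582, -0.288, 0.0195]
orientation: [0.0, 0.804, -0.595, -0.0]
wrist_force: [0.4, 0.3, -0.5]
finger_gap: 0.0387
```

Run:
```python
from h import *
c=snap('wrist','w7.png'); s=env.get_state();p=s['tcp_pos'];print(p,s['wrist_force'],proj(c,[.4591,-.288,.008]))
cv2.imwrite('pics/w7z.png',cv2.resize(c['color'][200:350,220:420,::-1],None,fx=3.5,fy=3.5,interpolation=cv2.INTER_CUBIC))
```

```text
[ 0.45833372 -0.28815733  0.01969272] [-0.09313095  0.34036912 -0.61880443] [319.87367233 266.79624266]
```

View pics/w7z.png

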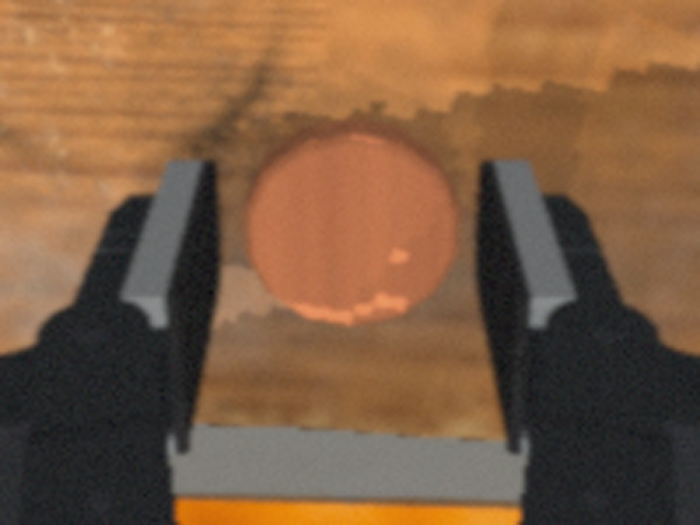

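Blank sits centred between the pads (crop (352,225)), no bench contact yet. Closing.

Emit:
carry_out:
  steps:
    - [-0.2,0,0,0,0,0,0]
    - [-0.3,0,0,0,0,0,0]
    - [-1,0,0,0,0,0,0]
    - [-1,0,0,0,0,0,0]
    - [-1,0,0,0,0,0,0]
  grip_force: 30

```text
clock: 14.45
tcp_pos: [0.4584, -0.2883, 0.0201]
orientation: [0.0, 0.804, -0.595, 0.0]
wrist_force: [-0.5, 0.1, 5.0]
finger_gap: 0.03
```

```bash
python3 -c "
from h import *
s=env.get_state();print(s['wrist_force'],s['finger_gap'])
goto(.6067-.057,-.2291-.0175,.15)"
```

```text
[-0.47560713  0.09019378  4.9573056 ] 0.030014036091212847
tcp [ 0.4584 -0.2883  0.0201] yaw -1.274 shift [-0.0132 -0.0995 -0.1299] turn 0 q6 2.135
```

Emit:
carry_out:
  steps:
    - [-1,0,0,-0.005,0,0,0]
    - [-1,0,0,-0.02,0,0,0]
    - [-1,0,0,-0.035,0,0,0]
    - [-1,0,0,-0.035,0,0,0]
    - [-1,0,0,-0.03,0,0,0]
    - [-1,-0.003,-0.02,-0.005,0,0,0]
    - [-1,-0.003,-0.028,0,0,0,0]
    - [-1,-0.004,-0.028,0,0,0,0]
    - [-1,-0.0032,-0.0235,0,0,0,0]
    - [-1,0,0,0,0,0,0]
    - [-1,0,0,0,0,0,0]
    - [-1,0,0,0,0,0,0]

```text
clock: 15.95
tcp_pos: [0.5489, -0.2465, 0.1493]
orientation: [0.0, 0.804, -0.595, -0.001]
wrist_force: [-0.5, -0.0, -1.1]
finger_gap: 0.0296
```

Run:
```python
from h import *
c=snap('wrist','w8.png'); s=env.get_state();p=s['tcp_pos'];u=proj(c,p);print(p,s['wrist_force'],s['finger_gap'],u)
v=proj(c,[.6067,-.2291,.046]);print('collar',v,circ(c,*v,14,29,.046,-1),circ(c,*v,29,48,.046,1))
print('blank',[circ(c,*(u+[0,d]),22,48,p[2]-.012,1) for d in(0,-8)])
cv2.imwrite('pics/w8z.png',cv2.resize(c['color'][60:360,190:450,::-1],None,fx=2,fy=2,interpolation=cv2.INTER_CUBIC))
```

```text
[ 0.549012   -0.24669355  0.14958537] [ 0.30748897  0.15698318 -0.51047344] 0.0299633873395106 [319.90551672 281.67918741]
collar [319.69195779 128.47713609] (array([ 0.60673, -0.22904]), 'R mm', np.float64(17.68), 'n', 86, 'res', np.float64(0.17)) (array([ 0.6065 , -0.22918]), 'R mm', np.float64(27.35), 'n', 90, 'res', np.float64(0.18))
blank [(array([ 0.54708, -0.24769]), 'R mm', np.float64(18.18), 'n', 34, 'res', np.float64(0.78)), (array([ 0.54785, -0.24837]), 'R mm', np.float64(18.16), 'n', 27, 'res', np.float64(0.5))]
```

View pics/w8z.png

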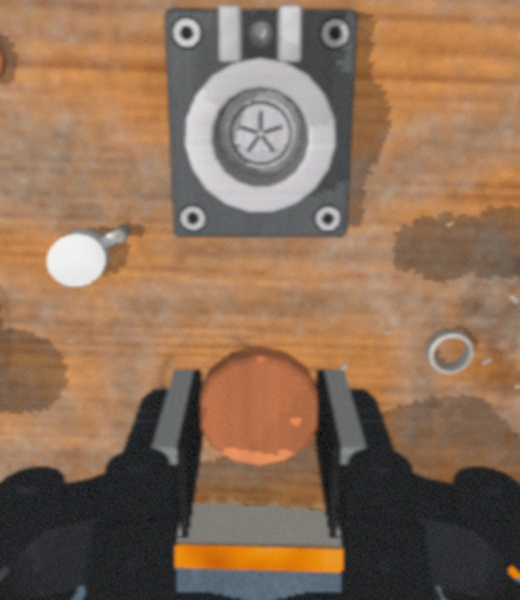

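Blank held flat, top face centre ≈ image (319.5,264.8), width ≈58.5 px; collar bore clear.

Run:
```python
from h import *
c=np.load('pics/wrist.npz');p=np.array([.5490,-.2466,.1495]);a=-1.2738
xt=np.array([np.cos(a),np.sin(a)]); yt=np.array([np.sin(a),-np.cos(a)])
tf=lambda q:(np.array([xt@(q[:2]-p[:2]),yt@(q[:2]-p[:2])])*1e3).round(2)
z=p[2]-.0121
hsv=cv2.cvtColor(c['color'],cv2.COLOR_RGB2HSV);m=cv2.inRange(hsv,(2,90,110),(12,255,255))
k,l,s,ce=cv2.connectedComponentsWithStats(m)
for i in range(1,k):
    if s[i,4]>300:print(s[i],ce[i])
for u,v in((290.5,265),(349,265),(319.5,238.5),(319.5,292),(319.5,265)):print(tf(ray(c,u,v,z)))
print('collar',tf(np.array([.6067,-.2291])))
```

```text
[160  73  44  33 351] [181.56695157  89.32193732]
[ 290  233   59   64 2901] [318.99241641 263.22750776]
[-14.77  -1.63]
[14.85 -1.61]
[ -0.08 -16.43]
[-0.1  14.46]
[-0.09 -1.62]
collar [  0.15 -60.3 ]
```

Run:
```python
from h import *
c=np.load('pics/wrist.npz');im=c['color'].astype(float)
for v in list(range(228,246))+list(range(284,300)):print(v,im[v,316:324].mean(0).round(0).astype(int),end=' ; ')
print()
for u in list(range(284,296))+list(range(343,354)):print(u,im[262:268,u].mean(0).round(0).astype(int),end=' ; ')
```

```text
228 [187 132  85] ; 229 [193 135  85] ; 230 [194 136  85] ; 231 [186 129  80] ; 232 [172 117  74] ; 233 [149  98  63] ; 234 [131  82  56] ; 235 [125  78  53] ; 236 [127  80  54] ; 237 [140  86  58] ; 238 [168 103  70] ; 239 [184 112  74] ; 240 [186 112  74] ; 241 [182 112  76] ; 242 [180 110  74] ; 243 [182 112  74] ; 244 [181 112  75] ; 245 [182 112  75] ; 284 [175 106  71] ; 285 [185 112  75] ; 286 [209 127  84] ; 287 [224 139  92] ; 288 [226 142  92] ; 289 [227 143  94] ; 290 [225 141  92] ; 291 [214 134  90] ; 292 [171 114  82] ; 293 [138 103  78] ; 294 [130 100  77] ; 295 [130 100  77] ; 296 [133 103  77] ; 297 [135 103  75] ; 298 [133 101  74] ; 299 [132  99  73] ; 
284 [35 36 35] ; 285 [29 29 29] ; 286 [28 29 29] ; 287 [26 27 27] ; 288 [35 31 30] ; 289 [70 46 37] ; 290 [121  74  54] ; 291 [153  94  64] ; 292 [168 102  69] ; 293 [178 109  72] ; 294 [186 114  78] ; 295 [188 115  77] ; 343 [171 104  71] ; 344 [170 104  70] ; 345 [172 104  71] ; 346 [172 104  70] ; 347 [162  99  67] ; 348 [128  80  56] ; 349 [74 50 39] ; 350 [33 30 27] ; 351 [28 26 28] ; 352 [28 27 26] ; 353 [29 30 29] ;
```

Top-face edges at v 237.5 and 292 give a 31.5 mm diameter (32 expected), so the blank sits 1.2 mm towards −y of the TCP. Going over the bore.

Emit:
carry_out:
  steps:
    - [-1,0.0,-0.012,0,0,0,0]
    - [-1,0.0002,-0.02,0,0,0,0]
    - [-1,0,-0.017,0,0,0,0]
    - [-1,0,-0.0101,0,0,0,0]
    - [-1,0,0,0.025,0,0,0]
    - [-1,0,0,0.025,0,0,0]
    - [-1,0,0,0.015,0,0,0]
    - [-1,0,0,0.008,0,0,0]
    - [-1,0,0,0.004,0,0,0]
    - [-1,0,0,0,0,0,0]
    - [-1,0,0,0,0,0,0]

```text
clock: 17.38
tcp_pos: [0.6067, -0.2296, 0.0736]
orientation: [-0.0, 0.804, -0.595, 0.001]
wrist_force: [0.6, 0.1, -0.5]
finger_gap: 0.0297
```

Run:
```python
from h import *
c=snap('wrist','w9.png'); s=env.get_state();print(s['tcp_pos'],s['wrist_force'])
cv2.imwrite('pics/w9z.png',cv2.resize(c['color'][160:330,220:420,::-1],None,fx=3.5,fy=3.5,interpolation=cv2.INTER_CUBIC))
goto(.6067-.00115,-.2291-.00035,.0670)
```

```text
[ 0.60666744 -0.22961272  0.07358075] [ 0.00936192  0.01928115 -0.97336319]
tcp [ 0.6067 -0.2296  0.0736] yaw -1.274 shift [-0.0005  0.001   0.0066] turn 0 q6 2.359
```

View pics/w9z.png

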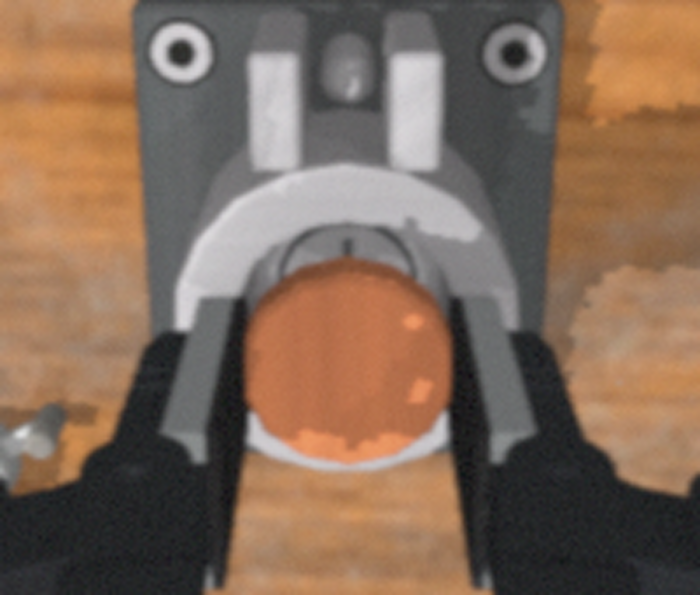

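Run:
```python
from h import *
c=np.load('pics/wrist.npz');p=env.get_state()['tcp_pos'];a=yawof();print(p)
xt=np.array([np.cos(a),np.sin(a)]); yt=np.array([np.sin(a),-np.cos(a)])
tf=lambda q:(np.array([xt@(q[:2]-p[:2]),yt@(q[:2]-p[:2])])*1e3).round(2)
im=c['color'].astype(float)
print([(v,int(im[v,316:322].mean())) for v in list(range(200,212))+list(range(218,228))+list(range(231,242))+list(range(288,298))])
print('outer',tf(ray(c,319,207.1,.046)),tf(ray(c,319,294,.046)),'blank',tf(ray(c,319,237.5,p[2]-.0121)),tf(ray(c,319,292,p[2]-.0121)))
v=proj(c,[.6067,-.2291,.046]);print(circ(c,*v,34,60,.046,1))
```

```text
[ 0.60666744 -0.22961272  0.07358075]
[(200, 102), (201, 103), (202, 106), (203, 107), (204, 107), (205, 116), (206, 142), (207, 181), (208, 196), (209, 193), (210, 191), (211, 189), (218, 186), (219, 186), (220, 187), (221, 186), (222, 178), (223, 153), (224, 119), (225, 120), (226, 124), (227, 121), (231, 99), (232, 101), (233, 98), (234, 92), (235, 88), (236, 88), (237, 93), (238, 106), (239, 110), (240, 115), (241, 121), (288, 144), (289, 154), (290, 158), (291, 162), (292, 178), (293, 187), (294, 170), (295, 151), (296, 147), (297, 147)]
outer [ -0.18 -27.18] [-0.19 26.92] blank [ -0.19 -16.95] [-0.2  14.49]
(array([ 0.60673, -0.22912]), 'R mm', np.float64(27.29), 'n', 65, 'res', np.float64(0.15))
```

Image shows the blank 1.1 mm too far toward −y of the bore; x is aligned. Correcting and lowering.

Emit:
carry_out:
  steps:
    - [-1,0,0.0011,0.002,0,0,0]
    - [-1,0,0,0.003,0,0,0]
    - [-1,0,0,0.002,0,0,0]
    - [-1,0,0,0,0,0,0]
    - [-1,0,0,0,0,0,0]

```text
clock: 18.05
tcp_pos: [0.6052, -0.2297, 0.0658]
orientation: [0.0, 0.804, -0.595, -0.0]
wrist_force: [-0.0, 0.2, -0.1]
finger_gap: 0.0304
```

Emit:
carry_out:
  steps:
    - [-1,0,0,0.001,0,0,0]
    - [-1,0,0,0.0005,0,0,0]
    - [-1,0,0,0,0,0,0]

```text
clock: 18.42
tcp_pos: [0.6053, -0.2298, 0.0647]
orientation: [-0.0, 0.804, -0.595, 0.0]
wrist_force: [0.1, 0.4, 3.2]
finger_gap: 0.0297
```

Run:
```python
from h import *
c=snap('wrist','w10.png'); s=env.get_state();p=s['tcp_pos'];print(p,s['wrist_force'])
v=proj(c,[.6067,-.2291,.046]);k=circ(c,*v,34,65,.046,1);print(k)
im=c['color'].astype(float);a=yawof()
yt=np.array([np.sin(a),-np.cos(a)]);tf=lambda q:((q[:2]-k[0])@yt*1e3).round(2)
print([(w,im[w,316:322].mean(0).astype(int).tolist()) for w in list(range(230,242))+list(range(286,298))])
print('blank y rel collar',tf(ray(c,319,237.5,p[2]-.0121)),tf(ray(c,319,292,p[2]-.0121)))
```

```text
[ 0.60531225 -0.22975939  0.0647272 ] [-1.07861634  0.15063322  3.80745555]
(array([ 0.60675, -0.22905]), 'R mm', np.float64(27.2), 'n', 59, 'res', np.float64(0.16))
[(230, [126, 124, 125]), (231, [123, 121, 122]), (232, [118, 111, 109]), (233, [121, 94, 84]), (234, [126, 82, 61]), (235, [128, 80, 55]), (236, [128, 79, 54]), (237, [135, 83, 58]), (238, [154, 95, 64]), (239, [163, 99, 66]), (240, [171, 105, 70]), (241, [181, 111, 75]), (286, [195, 118, 78]), (287, [221, 137, 91]), (288, [229, 144, 96]), (289, [229, 145, 95]), (290, [228, 145, 96]), (291, [222, 148, 110]), (292, [210, 167, 153]), (293, [201, 192, 193]), (294, [203, 201, 205]), (295, [202, 199, 204]), (296, [202, 199, 202]), (297, [200, 197, 200])]
blank y rel collar -15.36 16.09
```

Fingertips rest on the rim (64.7−19≈46 mm), blank is about 1 mm into the bore, 0.4 mm off centre. Easing up slightly and releasing.

Emit:
carry_out:
  steps:
    - [-1,0,-0.0003,-0.0006,0,0,0]
    - [-0.2,0,0,0,0,0,0]
    - [0.1,0,0,0,0,0,0]
    - [0.3,0,0,-0.002,0,0,0]
    - [1,0,0,-0.01,0,0,0]
    - [1,0,0,-0.03,0,0,0]
    - [1,0,0,-0.04,0,0,0]
    - [1,0,0,0,0,0,0]
    - [1,0,0,0,0,0,0]
    - [1,0,0,0,0,0,0]

```text
clock: 19.73
tcp_pos: [0.6047, -0.2292, 0.1457]
orientation: [0.0, 0.804, -0.595, -0.001]
wrist_force: [0.4, 0.2, -0.7]
finger_gap: 0.0852
```

Run:
```python
from h import *
c=snap('wrist','w11.png'); s=env.get_state();p=s['tcp_pos'];print(p,s['wrist_force'])
v=proj(c,[.6067,-.2291,.046]);print(circ(c,*v,29,48,.046,1));
blob(c,(2,90,80),(12,255,255),.039,300)
cv2.imwrite('pics/w11z.png',cv2.resize(c['color'][100:280,220:420,::-1],None,fx=3.3,fy=3.3,interpolation=cv2.INTER_CUBIC))
goto(.449,-.127,.17)
```

```text
[ 0.6047069  -0.22921348  0.14559439] [0.1771956  0.29811879 0.05866954]
(array([ 0.60674, -0.22905]), 'R mm', np.float64(27.42), 'n', 72, 'res', np.float64(0.16))
blob [169 144  47  30 588] [188.3 159.1] [ 0.6108 -0.1224  0.039 ]
blob [ 301  184   39   38 1149] [320.  202.5] [ 0.6067 -0.229   0.039 ]
tcp [ 0.6047 -0.2292  0.1456] yaw -1.274 shift [-0.1433  0.119  -0.0244] turn 0 q6 2.359
```

View pics/w11z.png

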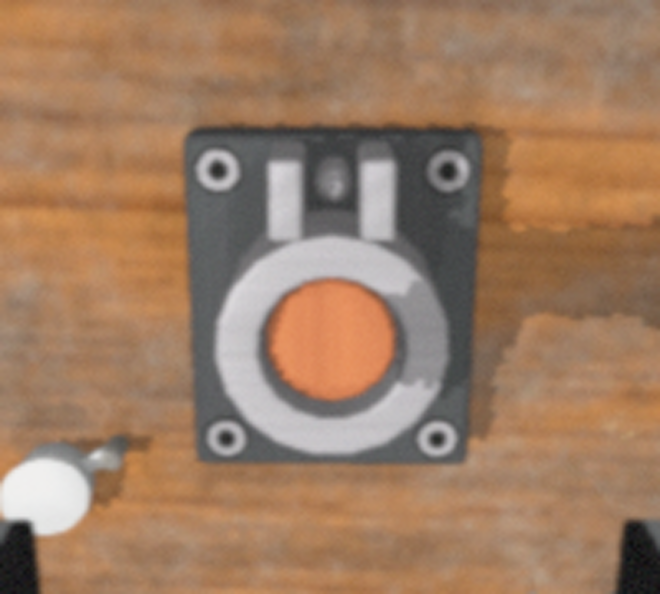

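Blank is in flat and centred: (0.6067,-0.2290) at z=39 mm. Next the upper die: hover and measure numerically, since one view remains.

Emit:
carry_out:
  steps:
    - [1,-0.01,0.008,-0.01,0,0,0]
    - [1,-0.02,0.017,-0.0144,0,0,0]
    - [1,-0.03,0.025,0,0,0,0]
    - [1,-0.03,0.025,0,0,0,0]
    - [1,-0.03,0.025,0,0,0,0]
    - [1,-0.0233,0.019,0,0,0,0]
    - [1,0,0,0,0,0,0]
    - [1,0,0,0,0,0,0]
    - [1,0,0,0,0,0,0]

```text
clock: 20.9
tcp_pos: [0.4505, -0.1279, 0.1715]
orientation: [-0.0, 0.804, -0.595, 0.0]
wrist_force: [-0.0, 0.2, -0.9]
finger_gap: 0.0853
```

Run:
```python
from h import *
c=snap('wrist','w12.png'); s=env.get_state();p=s['tcp_pos'];print(p,yawof(),s['wrist_force'])
v=proj(c,[.449,-.1265,.052]);w=proj(c,[.449,-.1265,.044]);print(v,w)
print('spigot',circ(c,*v,9,22,.052,1),circ(c,*v,9,22,.052,-1));print('head',circ(c,*w,22,38,.044,1))
cv2.imwrite('pics/w12z.png',cv2.resize(c['color'][80:280,220:420,::-1],None,fx=3,fy=3,interpolation=cv2.INTER_CUBIC))
```

```text
[ 0.45042847 -0.12782803  0.17131397] -1.2742800738006366 [ 0.11299943 -0.36441987 -0.23944902]
[317.15673201 201.02746985] [317.20470814 198.03298949]
spigot (array([ 0.4469 , -0.12703]), 'R mm', np.float64(14.55), 'n', 34, 'res', np.float64(0.29)) (array([ 0.45112, -0.12482]), 'R mm', np.float64(13.33), 'n', 63, 'res', np.float64(0.41))
head (array([ 0.44995, -0.12421]), 'R mm', np.float64(22.32), 'n', 65, 'res', np.float64(0.21))
```

Run:
```python
from h import *
c=np.load('pics/wrist.npz');im=c['color'];ctr=np.array([.44995,-.1242])
print(circ(c,*proj(c,[*ctr,.044]),22,38,.044,1),circ(c,*proj(c,[*ctr,.052]),9,19,.052,1))
hsv=cv2.cvtColor(im,cv2.COLOR_RGB2HSV)
m=(hsv[:,:,1]<50)&(hsv[:,:,2]>110)
vs,us=np.nonzero(m); X=np.array([ray(c,u,v,.028)[:2] for u,v in zip(us,vs)])-ctr
r=np.linalg.norm(X,axis=1);an=np.degrees(np.arctan2(X[:,1],X[:,0]))
for lo in range(28,50,3):
    k=(r>lo/1e3)&(r<(lo+3)/1e3); k&=abs(an-17)<60
    if k.sum(): print(lo,k.sum(),an[k].mean().round(1),an[k].min().round(1),an[k].max().round(1), (X[k]@[-np.sin(np.radians(17)),np.cos(np.radians(17))]*1e3).mean().round(2))
g=m[100:260,260:380].astype(np.uint8)
for row in g[20:140:4,::3]:print(''.join('.#'[i] for i in row))
```

```text
(array([ 0.45016, -0.1237 ]), 'R mm', np.float64(21.83), 'n', 67, 'res', np.float64(0.2)) (array([ 0.45015, -0.12403]), 'R mm', np.float64(10.2), 'n', 62, 'res', np.float64(0.22))
28 31 18.2 10.0 26.2 0.62
31 32 18.1 10.6 26.1 0.61
34 42 18.3 11.1 25.9 0.82
37 34 18.5 11.7 25.2 1.01
40 31 18.1 12.0 24.4 0.81
43 5 18.6 13.5 21.5 1.2
......................................##
......................................##
......................................##
........................................
........................................
........................................
.................#......................
.................###....................
.................###....................
.................###....................
.................###....................
.................###....................
.................#.#....................
...............#######..................
.............###########................
...........###############..............
...........################.............
..........#################.............
..........##################............
..........##################............
..........#################.............
...........################.............
...........###############..............
............#############...............
..............##########................
.................####...................
........................................
........................................
........................................
........................................
```

```bash
python3 -c "
from h import *
goto(.4501,-.1240,.034,np.radians(18.2-90))"
```

```text
tcp [ 0.4504 -0.1278  0.1713] yaw -1.2743 shift [-0.0038 -0.0008  0.1373] turn -0.0211 q6 2.397
```

Emit:
carry_out:
  steps:
    - [1,-0.0038,-0.0008,0.015,0,0,-0.0211]
    - [1,0,0,0.025,0,0,0]
    - [1,0,0,0.03,0,0,0]
    - [1,0,0,0.03,0,0,0]
    - [1,0,0,0.02,0,0,0]
    - [1,0,0,0.01,0,0,0]
    - [1,0,0,0.005,0,0,0]
    - [1,0,0,0,0,0,0]
    - [0.5,0,0,0,0,0,0]

```text
clock: 22.08
tcp_pos: [0.45, -0.1238, 0.037]
orientation: [-0.0, 0.81, -0.586, 0.001]
wrist_force: [0.2, -0.8, 0.6]
finger_gap: 0.0699
```

Run:
```python
from h import *
c=snap('wrist','w13.png');s=env.get_state();print(s['wrist_force'],s['finger_gap'])
for z,ra in((.044,(34,58)),(.052,(17,30))):
    v=proj(c,[.4501,-.124,z]);print(v,circ(c,*v,*ra,z,1))
goto(.4501,-.1240,.034,np.radians(18.2-90))
```

```text
[ 0.95376162 -0.39689006  0.15455538] 0.06456717555525307
[320.00191978 290.43302971] (array([ 0.4505 , -0.12376]), 'R mm', np.float64(22.3), 'n', 63, 'res', np.float64(0.16))
[320.07724204 301.80657975] (array([ 0.44879, -0.12448]), 'R mm', np.float64(11.88), 'n', 83, 'res', np.float64(1.72))
tcp [ 0.45   -0.1238  0.037 ] yaw -1.2529 shift [ 0.0003 -0.      0.003 ] turn 0.0003 q6 2.383
```

Emit:
carry_out:
  steps:
    - [0.4,0,0,0.002,0,0,0]
    - [0.25,0,0,0,0,0,0]
    - [0.15,0,0,0,0,0,0]
    - [-1,0,0,0,0,0,0]
    - [-1,0,0,0,0,0,0]
    - [-1,0,0,0,0,0,0]
    - [-1,0,0,0,0,0,0]
  grip_force: 60

```text
clock: 23.0
tcp_pos: [0.4496, -0.1238, 0.0349]
orientation: [0.0, 0.81, -0.586, 0.0]
wrist_force: [-1.9, 0.0, 5.7]
finger_gap: 0.0443
```

Run:
```python
from h import *
c=snap('wrist','w14.png');s=env.get_state();print(s['wrist_force'],s['finger_gap'])
z=.044;v=proj(c,[.4501,-.124,z]);print(v,circ(c,*v,34,58,z,1))
goto(.6067-.057,-.2291-.0175,.17,np.radians(-73))
```

```text
[-1.60951289 -0.56747597  4.97135457] 0.04461893716487598
[320.45937267 292.55578597] (array([ 0.45039, -0.12326]), 'R mm', np.float64(22.4), 'n', 67, 'res', np.float64(0.16))
tcp [ 0.4496 -0.1237  0.0349] yaw -1.253 shift [ 0.148  -0.0567 -0.1351] turn 0.0211 q6 2.383
```

Emit:
carry_out:
  steps:
    - [-1,0,0,-0.005,0,0,0]
    - [-1,0,0,-0.02,0,0,0]
    - [-1,0,0,-0.035,0,0,0]
    - [-1,0,0,-0.04,0,0,0]
    - [-1,0,0,-0.035,0,0,0]
    - [-1,0.02,-0.008,0,0,0,0]
    - [-1,0.03,-0.0115,0,0,0,0]
    - [-1,0.035,-0.0135,0,0,0,0]
    - [-1,0.035,-0.0135,0,0,0,0]
    - [-1,0.028,-0.0102,0,0,0,0]
    - [-1,0,0,0,0,0,0.0211]
    - [-1,0,0,0,0,0,0]
    - [-1,0,0,0,0,0,0]
    - [-1,0,0,0,0,0,0]

```text
clock: 24.8
tcp_pos: [0.5492, -0.2457, 0.1695]
orientation: [0.0, 0.804, -0.595, -0.0]
wrist_force: [1.0, -0.2, -4.7]
finger_gap: 0.0444
```

```bash
cat > m.py <<'E'
from h import *
def look(f,off,ctr,R=.003):
    c=snap('wrist',f);s=env.get_state();p=s['tcp_pos'];a=yawof();print(p.round(4),a,s['wrist_force'].round(1),s['finger_gap'])
    xt=np.array([np.cos(a),np.sin(a)]); yt=np.array([np.sin(a),-np.cos(a)])
    tf=lambda q:(np.array([xt@(q[:2]-p[:2]),yt@(q[:2]-p[:2])])*1e3).round(2)
    z=p[2]+off;q=np.array([*(p[:2]-R*yt*0-.0009*yt),z]);k=circ(c,*proj(c,q),34,58,z,1);print('held',k,tf(k[0]))
    v=proj(c,[*ctr,.046]);k2=circ(c,*v,28,50,.046,1);print('collar',v,k2,tf(k2[0]))
    return c,p,a,tf
E
python3 - <<'E'
from m import *
c,p,a,tf=look('w15.png',.0095,[.6067,-.2291])
im=c['color'];hsv=cv2.cvtColor(im,cv2.COLOR_RGB2HSV);m=(hsv[:,:,1]<50)&(hsv[:,:,2]>110)
# held arm on plane z=p-.0065
vs,us=np.nonzero(m[150:300,280:360]);X=np.array([tf(ray(c,u+280,v+150,p[2]-.0065)) for u,v in zip(us,vs)])
for lo in range(-46,-26,3):
    k=(X[:,1]>lo)&(X[:,1]<lo+3)&(abs(X[:,0])<12)
    if k.sum():print(lo,k.sum(),X[k,0].mean().round(2),X[k,0].min(),X[k,0].max())
E
```

```text
[ 0.5493 -0.2458  0.1696] -1.273394454947646 [-0.3 -0.9 -5.2] 0.044502379347446074
held (array([ 0.55038, -0.24504]), 'R mm', np.float64(22.27), 'n', 65, 'res', np.float64(0.2)) [-0.4  -1.28]
collar [320.66343901 126.60797355] (array([ 0.60647, -0.22919]), 'R mm', np.float64(27.39), 'n', 73, 'res', np.float64(0.15)) [  0.88 -59.55]
-46 14 -1.76 -3.99 3.13
-43 93 -0.49 -4.46 3.62
-40 114 -0.42 -4.49 3.64
-37 114 -0.42 -4.52 3.67
-34 114 -0.42 -4.54 3.7
-31 133 -0.42 -4.58 3.73
-28 107 -0.52 -8.31 7.47
```

Emit:
carry_out:
  steps:
    - [-1,0.0003,-0.012,0,0,0,0]
    - [-1,0.0004,-0.018,0,0,0,0]
    - [-1,0.0003,-0.018,0,0,0,0]
    - [-1,0.0003,-0.0103,0,0,0,0]
    - [-1,0,0,0.02,0,0,0]
    - [-1,0,0,0.025,0,0,0]
    - [-1,0,0,0.02,0,0,0]
    - [-1,0,0,0.006,0,0,0]
    - [-1,0,0,0,0,0,0]
    - [-1,0,0,0,0,0,0]
    - [-1,0,0,0,0,0,0]

```text
clock: 26.22
tcp_pos: [0.6063, -0.2309, 0.0994]
orientation: [-0.0, 0.804, -0.595, 0.001]
wrist_force: [-0.1, 0.8, -3.8]
finger_gap: 0.0442
```

Run:
```python
from m import *
c,p,a,tf=look('w16.png',.0095,[.6067,-.2291])
print('target', tf(np.array([.6067,-.2291])), tf(np.array([.6067,-.2291])))
im=c['color'];hsv=cv2.cvtColor(im,cv2.COLOR_RGB2HSV)
# prongs at z=.046
for v in(176,180,184,188):print(v,hsv[v,285:355:2,2].tolist())
cv2.imwrite('pics/w16z.png',cv2.resize(im[140:340,220:420,::-1],None,fx=3,fy=3,interpolation=cv2.INTER_CUBIC))
```

```text
[ 0.6062 -0.2308  0.0992] -1.2740202514620005 [-0.7  0.  -3.8] 0.04384086898777656
held (array([ 0.60733, -0.23041]), 'R mm', np.float64(22.33), 'n', 68, 'res', np.float64(0.17)) [-0.05 -1.24]
collar [316.78774257 231.93643688] (array([ 0.60637, -0.22927]), 'R mm', np.float64(27.54), 'n', 43, 'res', np.float64(0.15)) [-1.42 -0.65]
target [-1.49 -1.02] [-1.49 -1.02]
176 [92, 90, 92, 96, 150, 194, 196, 189, 190, 181, 138, 88, 65, 68, 70, 87, 101, 99, 76, 66, 73, 120, 177, 190, 190, 184, 165, 131, 88, 68, 71, 70, 73, 67, 72]
180 [94, 91, 92, 95, 153, 193, 195, 193, 190, 184, 138, 93, 88, 95, 101, 105, 111, 107, 109, 99, 92, 120, 182, 193, 192, 181, 144, 127, 82, 67, 72, 72, 73, 70, 67]
184 [90, 95, 91, 90, 155, 194, 197, 192, 187, 179, 137, 103, 100, 111, 111, 111, 111, 102, 105, 108, 104, 118, 184, 194, 186, 148, 134, 121, 79, 67, 67, 70, 71, 70, 69]
188 [91, 90, 90, 101, 152, 189, 187, 185, 183, 178, 142, 106, 107, 114, 105, 100, 102, 106, 102, 104, 102, 112, 172, 187, 183, 182, 180, 156, 107, 86, 66, 68, 70, 73, 67]
```

View pics/w16z.png

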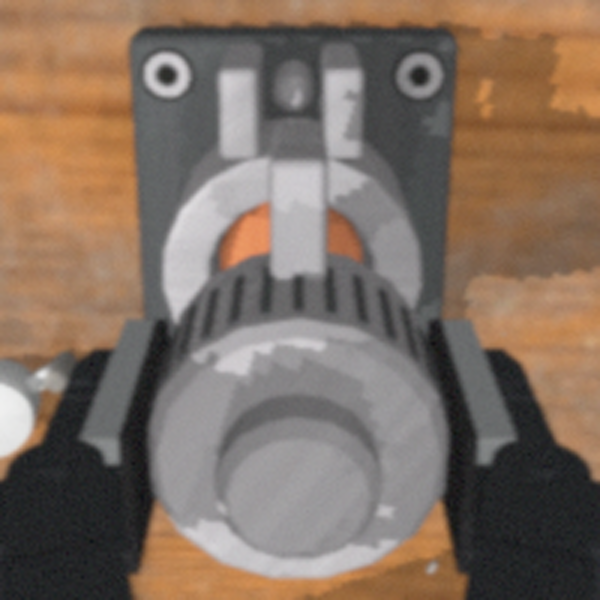

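Die is straight but its arm is ~1.4 mm right of the fork centre (crop 298 vs 290). Shifting by that and lowering to just above the rim.

Emit:
carry_out:
  steps:
    - [-1,-0.0013,0.0003,0.004,0,0,0]
    - [-1,0,0,0.006,0,0,0]
    - [-1,0,0,0.004,0,0,0]
    - [-1,0,0,0.002,0,0,0]
    - [-1,0,0,0,0,0,0]
    - [-1,0,0,0,0,0,0]

```text
clock: 27.02
tcp_pos: [0.6051, -0.2295, 0.0824]
orientation: [0.0, 0.804, -0.595, 0.0]
wrist_force: [-0.5, -0.3, -3.2]
finger_gap: 0.044
```

Run:
```python
from m import *
c,p,a,tf=look('w17.png',.0095,[.6067,-.2291])
print('target', tf(np.array([.6067,-.2291])))
hsv=cv2.cvtColor(c['color'],cv2.COLOR_RGB2HSV);V=hsv[:,:,2].astype(int)
v0=int(proj(c,[.6067+.038*.956,-.2291+.038*.292,.046])[1]);print(v0)
for v in(v0-2,v0,v0+2):
    g=np.diff(cv2.GaussianBlur(V[v].astype(np.float32)[None],(0,0),1)[0]);print(v,[(u,int(g[u])) for u in range(270,370) if abs(g[u])>14])
```

```text
[ 0.6052 -0.2295  0.0825] -1.274031482053471 [-0.6 -0.2 -4.1] 0.04392179107128423
held (array([ 0.60628, -0.22881]), 'R mm', np.float64(22.31), 'n', 65, 'res', np.float64(0.17)) [-0.32 -1.26]
collar [319.58007817 243.03476347] (array([ 0.61104, -0.22869]), 'R mm', np.float64(24.85), 'n', 66, 'res', np.float64(1.17)) [ 0.95 -5.85]
target [ 0.08 -1.58]
179
177 [(291, 16), (292, 28), (293, 29), (294, 19), (305, -17), (306, -24), (307, -24), (308, -18), (323, -18), (324, -17), (329, 15), (330, 20), (331, 23), (332, 19), (345, -17), (346, -18), (362, 14)]
179 [(291, 15), (292, 26), (293, 27), (294, 18), (305, -17), (306, -24), (307, -25), (308, -19), (345, -16), (346, -16)]
181 [(291, 14), (292, 25), (293, 27), (294, 18), (305, -17), (306, -24), (307, -23), (308, -16), (345, -16), (346, -16)]
```

Fork mid at u≈319.3 now matches the die; y within 0.3 mm. Lowering into the bore.

Emit:
carry_out:
  steps:
    - [-1,0,-0.0003,0.002,0,0,0]
    - [-1,0,0,0.002,0,0,0]
    - [-1,0,0,0.001,0,0,0]
    - [-1,0,0,0.001,0,0,0]
    - [-1,0,0,0,0,0,0]

```text
clock: 27.7
tcp_pos: [0.6052, -0.2293, 0.0762]
orientation: [0.0, 0.804, -0.595, -0.0]
wrist_force: [-1.4, -0.7, -5.2]
finger_gap: 0.0446
```

Emit:
carry_out:
  steps:
    - [-1,0,0,0.001,0,0,0]
    - [-1,0,0,0.0007,0,0,0]
    - [-1,0,0,0,0,0,0]

```text
clock: 28.08
tcp_pos: [0.6052, -0.2293, 0.0745]
orientation: [0.0, 0.804, -0.595, -0.0]
wrist_force: [-0.0, -0.7, -4.0]
finger_gap: 0.0441
```

Emit:
carry_out:
  steps:
    - [-1,0,0,0.0006,0,0,0]
    - [-1,0,0,0.0003,0,0,0]
    - [-1,0,0,0,0,0,0]

```text
clock: 28.45
tcp_pos: [0.6053, -0.2293, 0.074]
orientation: [0.0, 0.804, -0.595, 0.0]
wrist_force: [0.1, 0.0, -1.9]
finger_gap: 0.0444
```

Emit:
carry_out:
  steps:
    - [-1,0,0,0.0004,0,0,0]
    - [0.2,0,0,0,0,0,0]
    - [0.6,0,0,0,0,0,0]
    - [1,0,0,0,0,0,0]
    - [1,0,0,0,0,0,0]
    - [1,0,0,-0.005,0,0,0]
    - [1,0,0,-0.02,0,0,0]
    - [1,0,0,-0.04,0,0,0]
    - [1,0,0,-0.04,0,0,0]
    - [1,0,0,0,0,0,0]
    - [1,0,0,0,0,0,0]

```text
clock: 29.82
tcp_pos: [0.6052, -0.2293, 0.1782]
orientation: [0.0, 0.804, -0.595, 0.0]
wrist_force: [0.1, 0.2, -1.0]
finger_gap: 0.0854
```

Run:
```python
from h import *
c=snap('wrist','w18.png');s=env.get_state();print(s['tcp_pos'],s['wrist_force'],s['finger_gap'])
v=proj(c,[.6067,-.2291,.083]);w=proj(c,[.6067,-.2291,.091])
print('head',v,circ(c,*v,22,42,.083,1));print('spigot',circ(c,*w,9,24,.091,1),circ(c,*w,9,18,.091,1))
t=snap('top','t18.png');v=proj(t,[.6045,-.229,.083]);print('top head',v,circ(t,*v,8,17,.083,1))
hsv=cv2.cvtColor(c['color'],cv2.COLOR_RGB2HSV);m=(hsv[:,:,1]<50)&(hsv[:,:,2]>110)
x0,y0=int(v[0]),0
for row in m[100:270:4,265:375:3]:print(''.join('.#'[int(i)] for i in row))
goto(.4975,-.427,.15)
```

```text
[ 0.6047248  -0.22900008  0.17736167] [ 0.48224055 -0.09537027 -0.76247109] 0.08556810245609318
head [319.72856577 208.11726434] (array([ 0.60582, -0.22867]), 'R mm', np.float64(22.31), 'n', 57, 'res', np.float64(0.22))
spigot (array([ 0.60216, -0.23073]), 'R mm', np.float64(14.7), 'n', 33, 'res', np.float64(0.24)) (array([ 0.60605, -0.22867]), 'R mm', np.float64(10.39), 'n', 47, 'res', np.float64(0.19))
top head [303.4708842  157.22117042] (array([ 0.60284, -0.22815]), 'R mm', np.float64(22.43), 'n', 40, 'res', np.float64(0.24))
.....................................
.....................................
.....................................
.....................................
.....................................
.....................................
.....................................
.....................................
.....................................
.....................................
........#............................
......##.#...###.....###......#......
......####...###..#..###......#......
.............###.###..##.............
.............###.####.##........
[... 455 characters left out ...]
......
........####################.........
.........###################.........
........######################.......
.......##.##################.#.......
........#####################........
............##############...........
.............###########.............
.................###.................
.....................................
.....................................
.....................................
.....................................
.....................................
.....................................
.....................................
.....................................
tcp [ 0.6045 -0.2289  0.1769] yaw -1.274 shift [0.1581 0.1603 0.0269] turn 0 q6 2.359
```

Die seated: head R 22.3 mm at the seated height, centre (0.6058,-0.2287), arm between the prongs. Now the cap.

Emit:
carry_out:
  steps:
    - [1,0.012,0.012,0,0,0,0]
    - [1,0.022,0.022,0,0,0,0]
    - [1,0.028,0.028,0.004,0,0,0]
    - [1,0.03,0.03,0.006,0,0,0]
    - [1,0.03,0.03,0.006,0,0,0]
    - [1,0.022,0.024,0.006,0,0,0]
    - [1,0.0141,0.0143,0.005,0,0,0]
    - [1,0,0,0,0,0,0]
    - [1,0,0,0,0,0,0]
    - [1,0,0,0,0,0,0]

```text
clock: 31.18
tcp_pos: [0.499, -0.4263, 0.1516]
orientation: [-0.0, 0.804, -0.594, 0.0]
wrist_force: [-0.2, 0.0, 0.1]
finger_gap: 0.0852
```

Run:
```python
from h import *
c=snap('wrist','w19.png');s=env.get_state();print(s['tcp_pos'],s['wrist_force'])
blob(c,(17,130,60),(32,255,255),.02,300)
for z in(.015,.02,.024):
    v=proj(c,[.4975,-.427,z]);print(v,circ(c,*v,16,34,z,1))
hsv=cv2.cvtColor(c['color'],cv2.COLOR_RGB2HSV);m=cv2.inRange(hsv,(17,130,60),(32,255,255))
for row in m[160:250:3,275:365:2]:print(''.join('.#'[int(i>0)] for i in row))
```

```text
[ 0.49902957 -0.42640349  0.15167852] [ 0.87779275 -0.44943305  0.27632668]
blob [354  85  81  19 538] [389.8  93.7] [ 0.5963 -0.4549  0.02  ]
blob [582 126  58  28 554] [609.  136.9] [ 0.618  -0.6406  0.02  ]
blob [ 298  171   45   48 1716] [320.1 195.2] [ 0.4994 -0.427   0.02  ]
blob [ 232  292  162   17 1294] [313.5 300.1] [ 0.3927 -0.4531  0.02  ]
blob [466 300  66  12 533] [497.8 305.4] [ 0.4409 -0.6312  0.02  ]
[319.43052186 195.38240126] (array([ 0.49566, -0.42815]), 'R mm', np.float64(19.79), 'n', 67, 'res', np.float64(0.2))
[319.43857542 197.12745788] (array([ 0.49724, -0.42778]), 'R mm', np.float64(19.46), 'n', 58, 'res', np.float64(0.22))
[319.44522571 198.56845106] (array([ 0.49874, -0.42718]), 'R mm', np.float64(18.99), 'n', 51, 'res', np.float64(0.24))
.............................................
.............................................
.............................................
.............................................
....................#######..................
.................#############...............
...............################..............
.
[... 356 characters left out ...]
..........
............######################...........
.............####################............
..............##################.............
................##############...............
..................##########.................
.............................................
.............................................
.............................................
.............................................
.............................................
.............................................
.............................................
.............................................
.............................................
.............................................
```

```bash
python3 -c "
from h import *
goto(.4972,-.4277,.024)"
```

```text
tcp [ 0.499  -0.4264  0.1517] yaw -1.2723 shift [0.0007 0.0021 0.1277] turn 0 q6 2.014
```

Emit:
carry_out:
  steps:
    - [1,0.0007,0.0021,0.015,0,0,0]
    - [1,0,0,0.025,0,0,0]
    - [1,0,0,0.03,0,0,0]
    - [1,0,0,0.03,0,0,0]
    - [0.6,0,0,0.015,0,0,0]
    - [0.4,0,0,0.007,0,0,0]
    - [0.2,0,0,0,0,0,0]
    - [0.2,0,0,0,0,0,0]

```text
clock: 32.22
tcp_pos: [0.4971, -0.4294, 0.0305]
orientation: [0.0, 0.804, -0.595, 0.001]
wrist_force: [0.8, -0.2, -0.6]
finger_gap: 0.0512
```

Run:
```python
from h import *
c=snap('wrist','w20.png');s=env.get_state();print(s['wrist_force'],s['finger_gap'])
blob(c,(17,130,60),(32,255,255),.022,900)
goto(.4972,-.4277,.024)
```

```text
[ 0.03766498  0.96671652 -0.3715461 ] 0.05101284653214118
blob [ 277  218   80   87 5429] [316.5 261.5] [ 0.5021 -0.4263  0.022 ]
blob [ 259  339  120   16 1073] [317.1 347.4] [ 0.4513 -0.442   0.022 ]
tcp [ 0.4971 -0.4294  0.0306] yaw -1.274 shift [-0.0016 -0.0006  0.0066] turn 0 q6 2.01
```

Emit:
carry_out:
  steps:
    - [0.2,-0.0015,0,0.0045,0,0,0]
    - [0.1,0,0,0.002,0,0,0]
    - [0,0,0,0,0,0,0]
    - [-1,0,0,0,0,0,0]
    - [-1,0,0,0,0,0,0]
    - [-1,0,0,0,0,0,0]
    - [-1,0,0,0,0,0,0]
  grip_force: 40

```text
clock: 33.15
tcp_pos: [0.4961, -0.4274, 0.0231]
orientation: [0.0, 0.804, -0.595, 0.0]
wrist_force: [0.4, -0.2, 2.9]
finger_gap: 0.0379
```

Run:
```python
from h import *
c=snap('wrist','w21.png');s=env.get_state();p=s['tcp_pos'];a=yawof();print(p,s['wrist_force'],s['finger_gap'])
xt=np.array([np.cos(a),np.sin(a)]); yt=np.array([np.sin(a),-np.cos(a)])
hsv=cv2.cvtColor(c['color'],cv2.COLOR_RGB2HSV);m=cv2.inRange(hsv,(16,110,40),(34,255,255))
k,l,st,ce=cv2.connectedComponentsWithStats(m);i=1+st[1:,4].argmax();print(st[i],ce[i])
x,y,w,h=st[i,:4]
for zt,zb in((.020,0),(.022,0),(.018,0)):
  far=(ray(c,x+w/2,y+h-.5,zt)[:2]-p[:2])@yt; near=(ray(c,x+w/2,y-.5,zb)[:2]-p[:2])@yt; near2=(ray(c,x+w/2,y-.5,zt)[:2]-p[:2])@yt
  print(zt,far*1e3,near*1e3,near2*1e3)
rows=[(v,c['color'][v,312:324].mean(0).astype(int).tolist()) for v in range(y-4,y+30,2)];print(rows)
goto(.6062-.057,-.2289-.0175,.19)
```

```text
[ 0.49607596 -0.42737193  0.02303423] [-0.14531016 -0.20790367  3.01564626] 0.03807880426407968
[ 277  222   85   98 6220] [318.90707395 268.9096463 ]
0.02 24.37453031584206 -20.83239945628522 -29.25645862277932
0.022 22.685783675213937 -20.83239945628522 -30.09886453942867
0.018 26.063276956470183 -20.83239945628522 -28.414052706129866
[(218, [124, 93, 70]), (220, [119, 91, 70]), (222, [117, 91, 59]), (224, [120, 94, 48]), (226, [121, 96, 48]), (228, [125, 99, 49]), (230, [124, 97, 48]), (232, [120, 94, 47]), (234, [121, 95, 49]), (236, [122, 96, 49]), (238, [121, 96, 48]), (240, [139, 108, 54]), (242, [160, 125, 60]), (244, [165, 129, 61]), (246, [171, 133, 64]), (248, [176, 138, 66]), (250, [179, 139, 66])]
tcp [ 0.4961 -0.4274  0.023 ] yaw -1.274 shift [-0.1575 -0.1037 -0.167 ] turn 0 q6 2.011
```

Cap gripped ~0.8 mm −y of the TCP. Lifting, then directly above the die.

```bash
python3 -c "
from h import *
goto(.6052,-.2289,.16)"
```

```text
tcp [ 0.4961 -0.4274  0.023 ] yaw -1.274 shift [-0.1579 -0.1624 -0.137 ] turn 0 q6 2.011
```

Emit:
carry_out:
  steps:
    - [-1,0,0,-0.005,0,0,0]
    - [-1,0,0,-0.02,0,0,0]
    - [-1,0,0,-0.035,0,0,0]
    - [-1,0,0,-0.04,0,0,0]
    - [-1,0,0,-0.037,0,0,0]
    - [-1,0,0,0,0,0,0]

```text
clock: 33.95
tcp_pos: [0.4974, -0.4286, 0.1633]
orientation: [0.001, 0.804, -0.595, 0.003]
wrist_force: [-0.0, -0.6, -2.5]
finger_gap: 0.0384
```

Emit:
carry_out:
  steps:
    - [-1,-0.014,-0.014,0,0,0,0]
    - [-1,-0.026,-0.027,0,0,0,0]
    - [-1,-0.03,-0.031,0,0,0,0]
    - [-1,-0.03,-0.031,0,0,0,0]
    - [-1,-0.03,-0.031,0,0,0,0]
    - [-1,-0.018,-0.018,0,0,0,0]
    - [-1,-0.0099,-0.0104,0,0,0,0]
    - [-1,0,0,0,0,0,0]
    - [-1,0,0,0,0,0,0]
    - [-1,0,0,0,0,0,0]

```text
clock: 35.2
tcp_pos: [0.6046, -0.2298, 0.1597]
orientation: [0.0, 0.803, -0.595, 0.0]
wrist_force: [0.6, -0.1, -2.8]
finger_gap: 0.0382
```

```bash
python3 -c "
from h import *
print(env.get_state()['wrist_force']);goto(.6052,-.2289,.12)"
```

```text
[ 0.64522646 -0.12475489 -2.77466408]
tcp [ 0.6046 -0.2298  0.1597] yaw -1.2756 shift [-0.0007 -0.0008  0.0397] turn 0 q6 2.359
```

Emit:
carry_out:
  steps:
    - [-1,-0.0007,-0.0008,0.015,0,0,0]
    - [-1,0,0,0.015,0,0,0]
    - [-1,0,0,0.007,0,0,0]
    - [-1,0,0,0,0,0,0]
    - [-1,0,0,0,0,0,0]
    - [-1,0,0,0,0,0,0]

```text
clock: 35.95
tcp_pos: [0.6061, -0.228, 0.1234]
orientation: [-0.0, 0.804, -0.595, 0.001]
wrist_force: [0.1, 0.6, -2.1]
finger_gap: 0.0386
```

Run:
```python
from h import *
c=snap('wrist','w22.png');print(env.get_state()['wrist_force']);goto(.6052,-.2289,.1061)
hsv=cv2.cvtColor(c['color'],cv2.COLOR_RGB2HSV);p=env.get_state()['tcp_pos']
m=cv2.inRange(hsv,(16,110,40),(34,255,255)); g=(hsv[:,:,1]<50)&(hsv[:,:,2]>85)
print('die ctr px at z.083',proj(c,[.606,-.2287,.083]),'cap bottom ctr',proj(c,[p[0]+.0008,p[1]+.0002,p[2]-.0231]))
for r in range(170,330,5):print(r,''.join('C' if m[r,u] else '#' if g[r,u] else '.' for u in range(250,390,3)))
```

```text
[-0.11546218  0.08659852 -2.01103705]
tcp [ 0.606  -0.228   0.1234] yaw -1.274 shift [0.0006 0.0011 0.0173] turn 0 q6 2.361
die ctr px at z.083 [320.45662568 242.89431741] cap bottom ctr [319.44633229 255.61147361]
170 ........#############.#########................
175 ........#######################................
180 ........########################...............
185 .........########################..............
190 .........##########################............
195 .........##########################............
200 .........############.####.#########...........
205 .........############.##.#.##.#.#####..........
210 .........#######.##############.#####..........
215 .........#####.##################.###..........
220 .........#########################.##..........
225 .........#########.CCCCCCCCC.########..........
230 .........#######CCCCCCCCCCCCCCC.####...........
235 .........#####CCCCCCCCCCCCCCCCCCC######........
240 .........####CCCCCCCCCCCCCCCCCCCCC.####........
245 #........###CCCCCCCCCCCCCCCCCCCCCCC####........
250 #.....###..CCCCCCCCCCCCCCCCCCCCCCCC...###......
255 #....####..CCCCCCCCCCCCCCCCCCCCCCCCC..####.....
260 .....###..CCCCCCCCCCCCCCCCCCCCCCCCCCC..###.....
265 ....####..CCCCCCCCCCCCCCCCCCCCCCCCCCC..####....
270 ....###...CCCCCCCCCCCCCCCCCCCCCCCCCCCC..###....
275 ...####...CCCCCCCCCCCCCCCCCCCCCCCCCCC...####...
280 ..####....CCCCCCCCCCCCCCCCCCCCCCCCCCC....####..
285 ..####....CCCCCCCCCCCCCCCCCCCCCCCCCCC....####..
290 .....#....CCCCCCCCCCCCCCCCCCCCCCCCCCC....#.....
295 ...........CCCCCCCCCCCCCCCCCCCCCCCC............
300 .............CCCCCCCCCCCCCCCCCCCCC.............
305 ...............CCCCCCCCCCCCCCCCC...............
310 ..................CCCCCCCCCCC..................
315 ...............................................
320 ...............................................
325 ......#........................................
```

Emit:
carry_out:
  steps:
    - [-1,0.0005,0.001,0.003,0,0,0]
    - [-1,0,0,0.003,0,0,0]
    - [-1,0,0,0.002,0,0,0]
    - [-1,0,0,0.002,0,0,0]
    - [-1,0,0,0.001,0,0,0]
    - [-1,0,0,0,0,0,0]

```text
clock: 36.75
tcp_pos: [0.6048, -0.2286, 0.1117]
orientation: [0.0, 0.804, -0.595, -0.0]
wrist_force: [-0.6, 0.2, -1.6]
finger_gap: 0.0382
```

Emit:
carry_out:
  steps:
    - [-1,0,0,0.001,0,0,0]
    - [-1,0,0,0.001,0,0,0]
    - [-1,0,0,0.001,0,0,0]
    - [-1,0,0,0,0,0,0]

```text
clock: 37.25
tcp_pos: [0.6048, -0.2286, 0.1087]
orientation: [0.0, 0.804, -0.595, -0.0]
wrist_force: [-0.4, -1.1, -1.6]
finger_gap: 0.0384
```

Cap bottom is now below the spigot top with no contact; continuing.

Emit:
carry_out:
  steps:
    - [-1,0,0,0.001,0,0,0]
    - [-1,0,0,0.0007,0,0,0]
    - [-1,0,0,0,0,0,0]

```text
clock: 37.62
tcp_pos: [0.6048, -0.2286, 0.107]
orientation: [0.0, 0.804, -0.595, -0.0]
wrist_force: [-0.1, -0.2, -1.7]
finger_gap: 0.0382
```

Emit:
carry_out:
  steps:
    - [-1,0,0,0.0006,0,0,0]
    - [-1,0,0,0.0003,0,0,0]
    - [-1,0,0,0,0,0,0]

```text
clock: 38.0
tcp_pos: [0.6048, -0.2286, 0.1062]
orientation: [0.0, 0.804, -0.595, -0.0]
wrist_force: [0.7, -0.4, -1.7]
finger_gap: 0.0382
```

Emit:
carry_out:
  steps:
    - [-1,0,0,0.0006,0,0,0]
    - [-1,0,0,0,0,0,0]
    - [0,0,0,0,0,0,0]
    - [0.5,0,0,0,0,0,0]
    - [1,0,0,0,0,0,0]
    - [1,0,0,0,0,0,0]
    - [1,0,0,-0.005,0,0,0]
    - [1,0,0,-0.02,0,0,0]
    - [1,0,0,-0.04,0,0,0]
    - [1,0,0,-0.04,0,0,0]
    - [1,0,0,0,0,0,0]
    - [1,0,0,0,0,0,0]

```text
clock: 39.5
tcp_pos: [0.6048, -0.2285, 0.2105]
orientation: [-0.0, 0.804, -0.595, 0.0]
wrist_force: [0.4, -0.4, -1.1]
finger_gap: 0.0855
```

Run:
```python
from h import *
c=snap('wrist','w23.png');s=env.get_state();p=s['tcp_pos'];print(p,s['wrist_force'],s['finger_gap'])
v=proj(c,[.606,-.2287,.103]);w=proj(c,[.606,-.2287,.083])
print('cap',v,[circ(c,*v,18,36,z,1) for z in(.101,.103,.105)])
blob(c,(17,130,60),(32,255,255),.105,900)
hsv=cv2.cvtColor(c['color'],cv2.COLOR_RGB2HSV)
m=cv2.inRange(hsv,(16,110,40),(34,255,255)); g=(hsv[:,:,1]<50)&(hsv[:,:,2]>85)
for r in range(120,260,4):print(r,''.join('C' if m[r,u] else '#' if g[r,u] else '.' for u in range(265,375,2)))
blob(c,(2,120,120),(12,255,255),.008,200)
t=snap('top','t23.png');cs=snap('scene','s23.png')
cv2.imwrite('pics/s23z.png',cv2.resize(cs['color'][150:240,270:400,::-1],None,fx=6,fy=6,interpolation=cv2.INTER_CUBIC))
```

```text
[ 0.60432587 -0.22835232  0.20962511] [ 0.18398294 -0.15400619 -0.68750628] 0.08519268007020514
cap [319.94165617 203.2352209 ] [(array([ 0.60526, -0.22766]), 'R mm', np.float64(19.63), 'n', 51, 'res', np.float64(0.21)), (array([ 0.60593, -0.22745]), 'R mm', np.float64(19.46), 'n', 51, 'res', np.float64(0.21)), (array([ 0.60661, -0.22725]), 'R mm', np.float64(19.29), 'n', 51, 'res', np.float64(0.21))]
blob [ 295  175   49   52 1981] [319.  200.7] [ 0.6085 -0.2272  0.105 ]
120 .......................................................
124 .......................................................
128 .......................................................
132 .......................................................
136 ..........###############......####......###.#.........
140 ..........####.##########..###.#####....#..##..........
144 ...........##############.####.#####....#####..........
148 ...........#########################...................
152 ...........#########################...................
156 ...........#########################...................
160 ...........########
[... 843 characters left out ...]
CCCCCCCCCCCCCCCC.................
220 ...................CCCCCCCCCCCCCCCCC...................
224 ......................CCCCCCCCCCC......................
228 .......................................................
232 .......................................................
236 .......................................................
240 .......................................................
244 .......................................................
248 .......................................................
252 .......................................................
256 .......................................................
blob [199 137  25  22 388] [211.2 148. ] [ 0.6    -0.1093  0.008 ]
```

The viewer's limit is reached. Checking the cap height numerically across two views, against the same cap on the bench.

Run:
```python
from h import *
def bl(c,im,near):
    hsv=cv2.cvtColor(im,cv2.COLOR_RGB2HSV);m=cv2.inRange(hsv,(17,130,60),(32,255,255));k,l,s,ce=cv2.connectedComponentsWithStats(m)
    i=min((i for i in range(1,k) if s[i,4]>100),key=lambda i:np.hypot(*(ce[i]-near)));return ce[i],s[i]
for n,f,g in(('scene','scene1.png','s23.png'),('top','top1.png','t23.png')):
    c=np.load(f'pics/{n}.npz');a=cv2.imread('pics/'+f)[:,:,::-1].copy();b=cv2.imread('pics/'+g)[:,:,::-1].copy()
    p0=proj(c,[.4972,-.4277,.015]);e0,s0=bl(c,a,p0)
    for z in(.083,.087,.091): print(n,z,'pred',(proj(c,[.606,-.228,z+.015])+e0-p0).round(1),'seen',bl(c,b,proj(c,[.606,-.228,.098]))[0].round(1),s0[2:],bl(c,b,proj(c,[.606,-.228,.098]))[1][2:])
    hb=cv2.cvtColor(b,cv2.COLOR_RGB2HSV);m=cv2.inRange(hb,(5,150,190),(11,255,255));k,l,s,ce=cv2.connectedComponentsWithStats(m)
    print('orange',[(ce[i].round(1).tolist(),int(s[i,4])) for i in range(1,k) if s[i,4]>40])
```

```text
scene 0.083 pred [334.4 174.5] seen [334.  173.7] [ 25  28 544] [ 22  23 396]
scene 0.087 pred [334.5 172.9] seen [334.  173.7] [ 25  28 544] [ 22  23 396]
scene 0.091 pred [334.5 171.3] seen [334.  173.7] [ 25  28 544] [ 22  23 396]
orange [([93.1, 91.9], 47)]
top 0.083 pred [302.5 155.2] seen [302.2 155. ] [ 23  21 370] [ 23  23 410]
top 0.087 pred [302.5 154.6] seen [302.2 155. ] [ 23  21 370] [ 23  23 410]
top 0.091 pred [302.4 154. ] seen [302.2 155. ] [ 23  21 370] [ 23  23 410]
orange [([243.5, 171.7], 79)]
```

Cap seen at the seated height (0.083–0.085 m; resting on the spigot would be ≥0.091) and the small blank is unmoved. Handing in.

```bash
python3 -c "
from workcell import env
print(env.hand_in())"
```

```text
the job is handed in; nothing more can be done
None
```

I loaded the tool in the order you gave: collar, larger blank, upper die, then striking cap. Everything is released, the gripper is about 100 mm clear above, and the job was handed in at about 40 s. The hand-in gives no verdict.

| Part | Last check | Result |
|---|---|---|
| Collar | rim centre | (0.6067, -0.2291), within 0.3 mm of the lower die's axis, with the dowel in the fork |
| Larger blank | centre at z = 39 mm | (0.6067, -0.2290), lying flat |
| Upper die | head centre | (0.6058, -0.2287), about 1 mm off axis; its size in the image fits the seated height, and the arm lies between the prongs |
| Cap | centre | about (0.606, -0.2275), 1–2 mm off axis |
| Cap | height, across two cameras | 83–85 mm; 83 mm expected |
| Small blank | top-camera position | moved less than 1 pixel (about 2 mm) |

- **Cap contact not felt:** the wrist force hardly changed as the cap came to rest, so its seating rests on the camera heights and on where the gripper stopped.
- **Camera disagreement:** the top camera read 2–3 mm off the wrist camera throughout. I worked from the wrist camera, which agreed with where the gripped parts sat between the pads.
- **Missing final look:** the picture I meant to view at the end was refused because the 16-picture limit was reached, so the last checks are numbers only.

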